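# Pack the jewellery tray, heavy boxes below the board

## Robot

A 6-joint arm with a two-finger parallel gripper is mounted at the origin on the work surface. World frame = base frame: x ahead of the robot, y to its left, z up, the work surface at z = 0. Lengths are in m, angles in degrees, forces in N, time in s.
With the tool pointing down it reaches from about 0.4 to 0.825 m from the base axis. Payload 7 kg.
Tool frame: the origin (TCP) lies midway between the tips of the shut fingers; the grasp point (between the pads) lies 19 mm behind it (ctrl.hold_point_z is the distance from the TCP to the grasp point, in m); z points along the fingers, y is the line along which they close (so a half turn about z gives the same grasp; the last joint's range is limited). The gripper opens to 88 mm and grips with 3 to 60 N. Pads are 19 mm wide; open, the fingers measure 130 mm over their backs; the gripper's body (78 mm by 193 mm) begins 47 mm behind the grasp point.
Start: joints at [-56.717, 20.546, 0.682, 0, -70.136, -16.507], TCP at [0.195, -0.646, 0.227] pointing down, gripper open.
Joint ranges: [-176.03, 176.03], [-82.01, 121.73], [-58.28, 71.71], [-173.87, 95.51], [-174.79, -0.11], [-173.66, 173.66]. Speed limits (degrees/s): [136.94, 136.94, 172.46, 180, 180, 180].

## Interface

Orientations are given as [roll, pitch, yaw] about the fixed x, y, z axes, in that order (R = Rz(yaw) Ry(pitch) Rx(roll)).
In Python, from plant import ctrl gives the robot as it stands.
- The arm moves only by the tool apply_moves, never from a script. Its argument "deltas" is a list of rows, each an object with "fingers": the finger opening in mm, from 0 to 87.6; "delta_pos": the shift along the tool's x, y, z in mm, a list of three; "angular": the turn, a rotation vector about the tool's x, y, z in degrees, a list of three. A call has 1 to 10 rows; each row is the pose to reach, as a shift and turn from the pose commanded when the call began, along the tool's axes at that moment; what a row does not reach only later rows make up. A row lasts 1/10 s, in which the tool goes at most 50 mm and 8.59 degrees, less where a joint would pass 70% of its speed; a pose out of reach is approached as far as the arm can. A call with a gripper value outside its range is refused whole. The fingers move at their own pace and stop on an object; the grip force is fixed at half the most. Time passes only in rows, so rows that repeat a pose let the fingers close. It gives the time, the measured TCP pose, the force, the opening and the grip force at its end, in the units of the state.
- ctrl.get_obs(): the state, without advancing time (a new reading comes with each control period).
- ctrl.snapshot(name): name is "scene" or "side" or "wrist"; returns the picture (420x560x3 uint8, red, green, blue); there is no depth.
- ctrl.camera_params(name): a dict with "fx", "fy", "cx", "cy" (pixels), "cam_to_world" (4x4, takes a point from camera to world coordinates); the wrist camera has in their place "mount" (4x4, takes a point from camera to tool coordinates, whose origin is the TCP and whose axes are the flange's). Camera axes: x right, y up, looking along -z (the intrinsics and any distortion apply to the point x, -y, -z); pixel columns grow to the right and rows downward; lengths in m; the calibration is good to about 2 mm. A picture is of the moment at which its call begins: read the wrist's pose just before it. camera_params takes no time and is no camera call.
- ctrl.close_job(): hands the job in; it is judged then, once.
The state is a dict: "clock": time; "joint_pos": joint angles; "qvel": joint speeds; "tau": joint torques, N m; "tool_pos": TCP position; "orientation": TCP orientation; "force": force on the tool from outside, world axes, zero at the start; "moment": the same for the moment, N m; "opening": finger opening in m; "gripper_force": force on a finger pad.
Only numpy, scipy, OpenCV 4.12 (cv2) and the standard library are available. Lean on these libraries where they do the work, as an engineer would, in place of code of your own. Each camera call takes 0.05 s, during which the arm holds its last target. There are 200 camera calls.

## Task

Pack the jewellery boxes into the wooden tray in two layers: some of the look-alike boxes are full and heavy, the others empty and light, so feel the weight of each. Stand all the full ones upright side by side on the tray floor, then lay the dark separator board level and squarely over them, centred on the tray, and stand all the empty ones upright on the board. Leave the other things on the bench where they are.

Things in the scene. Friction and masses are not known exactly. Their poses are not given: they have to be found in the camera images.
- tray: shallow packing tray of medium-brown wood, fixed to the bench, 108 (x) x 228 (y) x 16 (z) mm outside, 96 x 216 mm inside, walls 6 mm, floor 6 mm thick, so its rim stands 10 mm above its floor; room for three boxes in a row along y with their 60 mm length along the tray's; origin at the centre of its underside
- board: dark wooden separator board lying flat on the bench, 90 (x) x 210 (y) x 10 (z) mm, 0.15 kg, too wide to grasp except at its middle, where a notch in each long edge (46 mm long in y) leaves a waist 50 mm wide in x; origin at the centre of its underside
- box_a: closed jewellery box, blue cloth with brass trim, 44 (x) x 60 (y) x 45 (z) mm, standing upright with its lid up; it may be full (weighs 0.43 to 0.58 kg) or empty (0.07 to 0.095 kg), which cannot be seen; origin at the centre of its underside, y along its 60 mm length; may be absent (None)
- box_b: closed jewellery box, blue cloth with brass trim, 44 (x) x 60 (y) x 45 (z) mm, standing upright with its lid up; it may be full (weighs 0.43 to 0.58 kg) or empty (0.07 to 0.095 kg), which cannot be seen; origin at the centre of its underside, y along its 60 mm length; may be absent (None)
- box_c: closed jewellery box, blue cloth with brass trim, 44 (x) x 60 (y) x 45 (z) mm, standing upright with its lid up; it may be full (weighs 0.43 to 0.58 kg) or empty (0.07 to 0.095 kg), which cannot be seen; origin at the centre of its underside, y along its 60 mm length; may be absent (None)
- box_d: closed jewellery box, blue cloth with brass trim, 44 (x) x 60 (y) x 45 (z) mm, standing upright with its lid up; it may be full (weighs 0.43 to 0.58 kg) or empty (0.07 to 0.095 kg), which cannot be seen; origin at the centre of its underside, y along its 60 mm length; may be absent (None)
- box_e: closed jewellery box, blue cloth with brass trim, 44 (x) x 60 (y) x 45 (z) mm, standing upright with its lid up; it may be full (weighs 0.43 to 0.58 kg) or empty (0.07 to 0.095 kg), which cannot be seen; origin at the centre of its underside, y along its 60 mm length; may be absent (None)
- box_f: closed jewellery box, blue cloth with brass trim, 44 (x) x 60 (y) x 45 (z) mm, standing upright with its lid up; it may be full (weighs 0.43 to 0.58 kg) or empty (0.07 to 0.095 kg), which cannot be seen; origin at the centre of its underside, y along its 60 mm length; may be absent (None)
- bangle: brass bangle lying on the bench, 62 mm across, 7 mm high; origin at the centre of its underside; not part of the job
- spool: brass spool standing on the bench, 48 mm across, 35 mm high; origin at the centre of its underside; not part of the job
- jar: amber glass jar, 52 mm across, 70 mm high; origin at the centre of its underside; not part of the job
There are look-alikes about, which are no part of the job. What is shaped like the box_c but green or turquoise is not meant.

How it is judged:
By the outcome, as a careful person would: the job done as asked, in the order asked, and still so for the second after the job is handed in, with the robot touching nothing.
Of box_a, box_b, box_c, box_d, box_e, box_f only 5 to 6 are there at a start; the rules pass over those that are not, and their reading is None.
At some moment in a run one of board, box_a, box_b, box_c, box_d, box_e, box_f may be knocked a few centimetres aside while the robot is not near it.
It also fails if it takes over 210 s, if anything falls off the work surface, if the arm or the gripper's body presses on something with over 40 N, if the wrist force passes 120 N, or if a joint passes its speed limit or range.

## Working session

There is one attempt and no reset: what is moved stays moved. The work goes in short steps, Python scripts to look and compute and a tool call to move; the robot and the scene stay as the last step left them, time stands still between calls to the robot, and variables do not carry over. Pictures are saved under pics/ and viewed, at most 14 in all, crops included, and the job is handed in when it is done.

Besides the shell and the picture viewer there is one more tool, called after "Emit:" in YAML: its name, and indented under it one key for each argument. apply_moves: Moves the arm, as the interface text tells. Its arguments: {"type":"object","properties":{"deltas":{"type":"array"}},"required":["deltas"]}

```bash
mkdir -p pics; ls
python3 - <<'E'
from plant import ctrl
import cv2,numpy as np
print(ctrl.get_obs())
for n in("scene","side"):
    im=ctrl.snapshot(n); cv2.imwrite(f"pics/{n}0.png",im[:,:,::-1]); p=ctrl.camera_params(n); print(n,{k:np.round(v,4).tolist() if not isinstance(v,str) else v for k,v in p.items()})
print(ctrl.camera_params("wrist"), ctrl.hold_point_z)
E
```

```text
pics
{'clock': 0.0, 'joint_pos': array([-5.67164678e+01,  2.05900761e+01,  6.33771063e-01, -1.91169564e-02,
       -7.01371004e+01, -1.65084077e+01]), 'qvel': array([-0.05390505,  0.0983967 , -0.05819508,  0.02538669,  0.041983  ,
       -0.00168601]), 'tau': array([-1.72493870e-03, -5.82717276e+01,  2.93054259e+01,  6.99711174e+00,
        6.94550079e-03, -1.78028963e-04]), 'tool_pos': array([ 0.19465577, -0.64580549,  0.22564118]), 'orientation': array([ 1.79905338e+02, -9.31366517e-03, -1.63231378e+02]), 'force': array([0.66963335, 1.030217  , 0.09693791]), 'moment': array([ 0.05259903, -0.00646908, -0.00414077]), 'gripper_force': 0.0, 'opening': 0.08756539572830617}
scene {'fx': 414.8653, 'fy': 414.8653, 'cx': 281.2744, 'cy': 209.9279, 'cam_to_world': [[0.3864, -0.5427, 0.7458, 1.3462], [0.9223, 0.2318, -0.3092, -0.2556], [-0.0051, 0.8073, 0.5901, 0.6384], [0.0, 0.0, 0.0, 1.0]]}
side {'fx': 380.4264, 'fy': 380.4264, 'cx': 279.4453, 'cy': 212.8831, 'cam_to_world': [[-0.991, 0.09, -0.099, 0.4921], [-0.1336, -0.7056, 0.6959, 0.6874], [-0.0072, 0.7029, 0.7113, 0.6862], [0.0, 0.0, 0.0, 1.0]]}
{'fx': 309.2300842436535, 'fy': 309.2300842436535, 'cx': 277.81829482976394, 'cy': 209.55640091308192, 'mount': array([[ 9.42303412e-04,  9.68555887e-01,  2.48794303e-01,
         6.76432746e-02],
       [ 9.99999341e-01, -7.49587187e-04, -8.69335454e-04,
         4.13105361e-04],
       [-6.55506951e-04,  2.48794958e-01, -9.68555956e-01,
        -1.59618229e-01],
       [ 0.00000000e+00,  0.00000000e+00,  0.00000000e+00,
         1.00000000e+00]])} 0.0188
```

View pics/scene0.png

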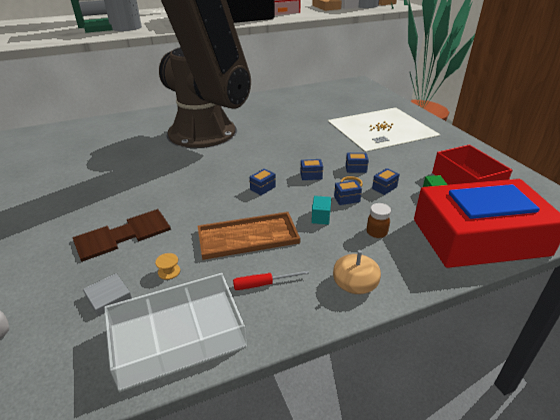

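View pics/side0.png

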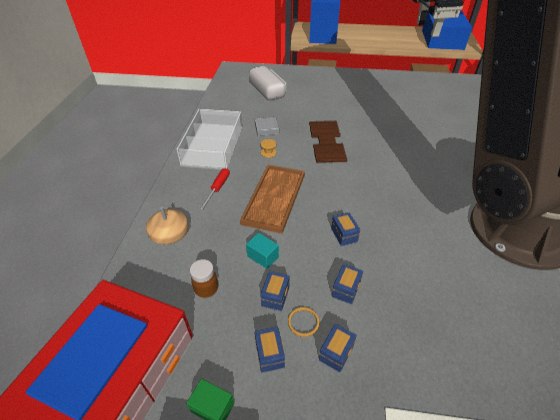

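The scene view shows five blue boxes at about (262,181), (311,169), (357,162), (347,192) and (385,180). The tray is at (248,235), the board at (122,235) and a turquoise decoy at (321,210). The side view shows the same five boxes, at (346,228), (347,283), (275,290), (270,348) and (338,345).

```bash
cat > h.py <<'E'
from plant import ctrl
import cv2,numpy as np
from scipy.spatial.transform import Rotation as Rot
def ray_plane(uv,name,z,pose=None):
    p=ctrl.camera_params(name)
    if name=="wrist":
        T=np.eye(4);T[:3,:3]=Rot.from_euler('xyz',pose['orientation'],degrees=True).as_matrix();T[:3,3]=pose['tool_pos'];M=T@p['mount']
    else: M=p['cam_to_world']
    uv=np.asarray(uv,float).reshape(-1,2)
    d=np.c_[(uv[:,0]-p['cx'])/p['fx'],-(uv[:,1]-p['cy'])/p['fy'],-np.ones(len(uv))]@M[:3,:3].T
    o=M[:3,3]; return (o+d*((z-o[2])/d[:,2])[:,None])[:,:2]
def mask(im,kind):
    h=cv2.cvtColor(im,cv2.COLOR_RGB2HSV);H,S,V=[h[...,i].astype(int) for i in range(3)]
    if kind=="lid": m=(H>10)&(H<28)&(S>110)&(V>110)
    if kind=="blue": m=(H>105)&(H<130)&(S>90)
    if kind=="tray": m=(H>3)&(H<18)&(S>90)&(V>60)
    if kind=="board": m=((H<12)|(H>172))&(S>60)&(V<105)&(V>20)
    return (m*255).astype(np.uint8)
def rect(c,name,z,pose=None):
    """contour pixels -> world rect: centre, (long,short) mm, heading of the long side deg"""
    w=ray_plane(c,name,z,pose)
    (cx,cy),(a,b),t=cv2.minAreaRect((w*1000).astype(np.float32))
    if a<b:a,b,t=b,a,t+90
    return np.round([cx,cy,a,b,(t+90)%180-90],1)
def blobs(im,kind,amin=40):
    cs,_=cv2.findContours(mask(im,kind),cv2.RETR_EXTERNAL,cv2.CHAIN_APPROX_NONE)
    return [c for c in cs if cv2.contourArea(c)>amin]
def rel(target,yaw=None,obs=None):
    """delta_pos (mm) in tool axes to reach world target (m), and turn about tool z"""
    o=obs or ctrl.get_obs();Rm=Rot.from_euler('xyz',[180,0,o['orientation'][2]],degrees=True).as_matrix()
    d=Rm.T@(np.array(target)-o['tool_pos'])*1000
    t=None if yaw is None else -((yaw-o['orientation'][2]+90)%180-90)
    return np.round(d,1),t
E
python3 - <<'E'
from h import *
for n in("scene","side"):
    im=cv2.imread(f"pics/{n}0.png")[:,:,::-1].copy()
    for k,z,a in(("lid",.045,25),("tray",.016,300),("board",.010,150)):
        for c in blobs(im,k,a):
            px=c.reshape(-1,2).mean(0)
            r=rect(c,n,z)
            if r[2]<400 and 150<r[0]<900: print(n,k,px.round(),r)
E
```

```text
scene lid [356. 273.] [851.  113.4 107.1  91.9 -23.1]
scene lid [167. 266.] [ 681.4 -235.    78.4   45.4   -4. ]
scene lid [246. 233.] [642.7 -47.1 217.4 102.7  81.4]
scene lid [348. 185.] [562.5 259.5  41.1  24.6  86.5]
scene lid [353. 179.] [545.6 284.8  58.4  38.6  40.5]
scene lid [386. 174.] [555.5 385.5  39.9  25.8 -72.5]
scene lid [262. 174.] [423.1  70.7  41.4  25.6 -64.5]
scene lid [311. 162.] [414.4 224.5  40.6  23.2  66.8]
scene lid [357. 156.] [433.3 366.2  41.3  18.3  66.7]
scene tray [357. 272.] [828.1 129.5 116.7  97.4 -35.4]
scene tray [378. 226.] [713.8 260.   83.7  48.8 -34.6]
scene tray [246. 235.] [616.2 -38.3 228.5 124.9  81.2]
scene tray [119. 233.] [ 492.1 -312.8  206.3   87.2  -79.8]
scene tray [431. 107.] [1.812e+02 8.630e+02 2.080e+02 8.440e+01 3.000e-01]
scene board [120. 234.] [ 488.8 -312.   209.6   98.2  -79.8]
scene board [442. 239.] [751.4 389.7 296.   76.9 -13.8]
scene board [460. 173.] [574.3 607.2 188.  133.   17.8]
scene board [483. 163.] [ 5.454e+02  7.206e+02  1.597e+02  9.900e+01 -7.000e-01]
side lid [173. 364.] [712.8 442.5  31.6   9.6  76.2]
si
[... 244 characters left out ...]
 38.1  18.5  18.4]
side lid [275. 284.] [563.8 259.5  40.7  25.   81.8]
side lid [348. 277.] [418.3 223.2  40.9  25.1  71.9]
side lid [346. 222.] [425.4  69.8  40.6  25.5 -64.4]
side lid [167. 225.] [832.7 134.2 106.7  91.3 -58.9]
side lid [273. 199.] [604.4   1.9 227.7 104.9  82.2]
side lid [268. 148.] [ 648.  -197.1   83.3   42.2  -80.4]
side lid [322.  63.] [ 5.282e+02 -7.731e+02  1.038e+02  4.920e+01  2.000e-01]
side tray [205. 285.] [710.9 262.6  56.5  51.8 -64.3]
side tray [166. 225.] [848.6 109.  113.6  96.5 -62.9]
side tray [273. 199.] [608.  -29.5 239.4 111.1  81.5]
side tray [327. 142.] [ 483.6 -296.6  213.5   87.6  -79.7]
side board [327. 142.] [ 484.5 -305.3  217.9   91.4  -79.6]
```

```bash
python3 -c "
from h import *
print(rel([.585,-.036,.28],-98.6))"
```

```text
(array([-549.7,  471.3,  -54.3]), np.float64(-64.63158417841822))
```

Emit:
apply_moves:
  deltas:
    - {"fingers": 87,"delta_pos": [-550,471,-54],"angular": [0,0,-64.6]}
    - {"fingers": 87,"delta_pos": [-550,471,-54],"angular": [0,0,-64.6]}
    - {"fingers": 87,"delta_pos": [-550,471,-54],"angular": [0,0,-64.6]}
    - {"fingers": 87,"delta_pos": [-550,471,-54],"angular": [0,0,-64.6]}
    - {"fingers": 87,"delta_pos": [-550,471,-54],"angular": [0,0,-64.6]}
    - {"fingers": 87,"delta_pos": [-550,471,-54],"angular": [0,0,-64.6]}
    - {"fingers": 87,"delta_pos": [-550,471,-54],"angular": [0,0,-64.6]}
    - {"fingers": 87,"delta_pos": [-550,471,-54],"angular": [0,0,-64.6]}
    - {"fingers": 87,"delta_pos": [-550,471,-54],"angular": [0,0,-64.6]}
    - {"fingers": 87,"delta_pos": [-550,471,-54],"angular": [0,0,-64.6]}

```text
clock: 1.1
tool_pos: [0.4643, -0.2244, 0.2639]
orientation: [-180.0, 0.0, -98.6]
force: [1.9, -1.5, -0.2]
opening: 0.087
gripper_force: 0.0
```

```bash
python3 -c "
from h import *
o=ctrl.get_obs();print(o['tool_pos'],o['orientation'],o['joint_pos'],rel([.585,-.036,.28],-98.6))"
```

```text
[ 0.46430696 -0.22440587  0.26390781] [-1.79994217e+02  6.37259473e-03 -9.86068529e+01] [-3.96525169e+00  4.04610209e+00 -1.57398665e+01 -6.25312822e-03
 -7.02077520e+01 -4.63948448e+00] (array([-204.3,  -91.1,  -16.1]), np.float64(-0.0068528932958003))
```

Emit:
apply_moves:
  deltas:
    - {"fingers": 87,"delta_pos": [-204,-91,-16],"angular": [0,0,0]}
    - {"fingers": 87,"delta_pos": [-204,-91,-16],"angular": [0,0,0]}
    - {"fingers": 87,"delta_pos": [-204,-91,-16],"angular": [0,0,0]}
    - {"fingers": 87,"delta_pos": [-204,-91,-16],"angular": [0,0,0]}
    - {"fingers": 87,"delta_pos": [-204,-91,-16],"angular": [0,0,0]}
    - {"fingers": 87,"delta_pos": [-204,-91,-16],"angular": [0,0,0]}
    - {"fingers": 87,"delta_pos": [-204,-91,-16],"angular": [0,0,0]}

```text
clock: 1.8
tool_pos: [0.5841, -0.0381, 0.279]
orientation: [179.9, -0.0, -98.6]
force: [-0.4, -0.1, 0.5]
opening: 0.0872
gripper_force: 0.0
```

Run:
```python
from h import *
o=ctrl.get_obs();print(o['tool_pos'],o['orientation'])
im=ctrl.snapshot("wrist");cv2.imwrite("pics/w1.png",im[:,:,::-1])
for k,z in(("tray",.016),("lid",.016),("lid",.045)):
    for c in blobs(im,k,400): print(k,z,c.reshape(-1,2).mean(0).round(),rect(c,"wrist",z,o))
# boxes towards which we go next
print(rel([.424,.070,.12],-64.5))
```

```text
[ 0.58411736 -0.03805689  0.27904482] [ 1.79918910e+02 -2.64347551e-02 -9.85657871e+01]
tray 0.016 [260. 176.] [607.2 -36.6 228.1 108.1  81.6]
tray 0.016 [343.  15.] [ 469.8 -232.2   87.8   48.6   10.2]
lid 0.016 [407. 243.] [410.6  83.1  44.1  26.8 -62. ]
lid 0.016 [260. 176.] [607.2 -37.5 226.4 107.   81.5]
lid 0.016 [196.  30.] [ 654.3 -235.3   58.1   48.2  -58.3]
lid 0.045 [407. 243.] [421.8  70.2  41.1  25.  -62. ]
lid 0.045 [260. 176.] [604.9 -42.  210.9  99.6  81.5]
lid 0.045 [196.  30.] [ 648.7 -226.2   54.1   44.9  -58.3]
(array([-83.5, 174.3, 159.3]), np.float64(-34.12096333416619))
```

View pics/w1.png

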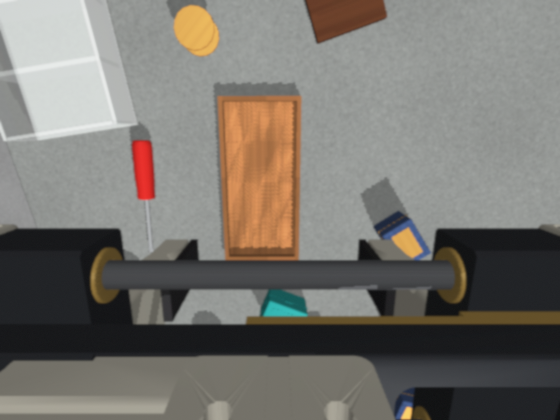

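The wrist view shows the tray whole, centred at (260,176), and its measured 228.1 x 108.1 mm matches the given size. It stands at (607,-37) with heading 81.6°. Box 1 is at (407,243).

Emit:
apply_moves:
  deltas:
    - {"fingers": 87,"delta_pos": [-83,175,159],"angular": [0,0,-34.3]}
    - {"fingers": 87,"delta_pos": [-83,175,159],"angular": [0,0,-34.3]}
    - {"fingers": 87,"delta_pos": [-83,175,159],"angular": [0,0,-34.3]}
    - {"fingers": 87,"delta_pos": [-83,175,159],"angular": [0,0,-34.3]}
    - {"fingers": 87,"delta_pos": [-83,175,159],"angular": [0,0,-34.3]}
    - {"fingers": 87,"delta_pos": [-83,175,159],"angular": [0,0,-34.3]}
    - {"fingers": 87,"delta_pos": [-83,175,159],"angular": [0,0,-34.3]}

```text
clock: 2.55
tool_pos: [0.423, 0.0693, 0.1208]
orientation: [180.0, -0.0, -64.3]
force: [0.8, -0.2, 0.1]
opening: 0.0868
gripper_force: 0.0
```

Run:
```python
from h import *
o=ctrl.get_obs();print(o['tool_pos'],o['orientation'],o['joint_pos'],o['force'])
print(rel([.4235,.070,.014],-64))
```

```text
[0.42302653 0.06928078 0.12083577] [ 1.79987190e+02 -1.95276924e-02 -6.42728349e+01] [ 3.58971798e+01  2.91510195e+00 -3.75389876e+01  2.22820789e-02
 -4.95619691e+01 -1.01844720e+01] [ 0.8081831  -0.194759    0.14784093]
(array([ -0.4,  -0.7, 106.8]), np.float64(-0.27283491471067123))
```

Emit:
apply_moves:
  deltas:
    - {"fingers": 87,"delta_pos": [0,0,45],"angular": [0,0,0]}
    - {"fingers": 87,"delta_pos": [0,0,85],"angular": [0,0,0]}
    - {"fingers": 87,"delta_pos": [0,-1,107],"angular": [0,0,0]}
    - {"fingers": 87,"delta_pos": [0,-1,107],"angular": [0,0,0]}
    - {"fingers": 36,"delta_pos": [0,-1,107],"angular": [0,0,0]}
    - {"fingers": 36,"delta_pos": [0,-1,107],"angular": [0,0,0]}
    - {"fingers": 36,"delta_pos": [0,-1,107],"angular": [0,0,0]}
    - {"fingers": 36,"delta_pos": [0,-1,107],"angular": [0,0,0]}
    - {"fingers": 36,"delta_pos": [0,-1,107],"angular": [0,0,0]}
    - {"fingers": 36,"delta_pos": [0,-1,107],"angular": [0,0,0]}

```text
clock: 3.55
tool_pos: [0.4248, 0.0705, 0.0141]
orientation: [-180.0, 0.0, -64.3]
force: [-1.1, -0.7, 0.3]
opening: 0.0448
gripper_force: 0.4
```

Emit:
apply_moves:
  deltas:
    - {"fingers": 36,"delta_pos": [0,0,-20],"angular": [0,0,0]}
    - {"fingers": 36,"delta_pos": [0,0,-50],"angular": [0,0,0]}
    - {"fingers": 36,"delta_pos": [0,0,-60],"angular": [0,0,0]}
    - {"fingers": 36,"delta_pos": [0,0,-60],"angular": [0,0,0]}
    - {"fingers": 36,"delta_pos": [0,0,-60],"angular": [0,0,0]}
    - {"fingers": 36,"delta_pos": [0,0,-60],"angular": [0,0,0]}

```text
clock: 4.15
tool_pos: [0.424, 0.07, 0.0727]
orientation: [179.9, -0.0, -64.3]
force: [0.5, 0.2, -0.3]
opening: 0.0436
gripper_force: 30.0
```

```bash
cat >> h.py <<'E'
TC=np.array([.6072,-.0366]);TH=81.6
def tray(s,t=0):
    """world xy of the point s (m) along the tray, t across"""
    a=np.radians(TH);return TC+s*np.array([np.cos(a),np.sin(a)])+t*np.array([np.sin(a),-np.cos(a)])
E
python3 - <<'E'
from h import *
o=ctrl.get_obs();print(o['tool_pos'],o['orientation'],o['force'],o['moment'],o['opening'])
for s in(-.068,0,.068,.04): print(s,rel([*tray(s),.1],TH))
E
```

```text
[0.42395369 0.06996528 0.0727331 ] [ 1.79895069e+02 -4.62280436e-03 -6.43374482e+01] [ 0.50989098  0.19073315 -0.30147151] [-0.04009184  0.14733921 -0.01939871] 0.04356980391788715
-0.068 (array([231.7, -80.9, -27.3]), np.float64(34.06255178258533))
0 (array([ 175.4, -119. ,  -27.3]), np.float64(34.06255178258533))
0.068 (array([ 119.1, -157.1,  -27.3]), np.float64(34.06255178258533))
0.04 (array([ 142.3, -141.4,  -27.3]), np.float64(34.06255178258533))
```

Box 1 reads about 0.3 N, so it is empty. I'll put it back and go to box 2.

Emit:
apply_moves:
  deltas:
    - {"fingers": 36,"delta_pos": [0,0,45],"angular": [0,0,0]}
    - {"fingers": 36,"delta_pos": [0,0,59],"angular": [0,0,0]}
    - {"fingers": 36,"delta_pos": [0,0,59],"angular": [0,0,0]}
    - {"fingers": 87,"delta_pos": [0,0,59],"angular": [0,0,0]}
    - {"fingers": 87,"delta_pos": [0,0,59],"angular": [0,0,0]}
    - {"fingers": 87,"delta_pos": [0,0,59],"angular": [0,0,0]}
    - {"fingers": 87,"delta_pos": [0,0,59],"angular": [0,0,0]}
    - {"fingers": 87,"delta_pos": [0,0,20],"angular": [0,0,0]}
    - {"fingers": 87,"delta_pos": [0,0,-28],"angular": [0,0,0]}
    - {"fingers": 87,"delta_pos": [0,0,-28],"angular": [0,0,0]}

```text
clock: 5.15
tool_pos: [0.4281, 0.0722, 0.1074]
orientation: [-179.4, 0.0, -64.2]
force: [0.6, 0.5, -0.6]
opening: 0.0863
gripper_force: 0.0
```

Run:
```python
from h import *
o=ctrl.get_obs();print(o['tool_pos'],o['orientation'],o['opening'])
print(rel([.4165,.224,.12],70.))
```

```text
[0.42809635 0.07218155 0.10741246] [-1.79412471e+02  2.27830239e-02 -6.42466131e+01] 0.08627039908697791
(array([-141.8,  -55.5,  -12.6]), np.float64(45.75338685888744))
```

Emit:
apply_moves:
  deltas:
    - {"fingers": 87,"delta_pos": [-142,-55,-13],"angular": [0,0,45.7]}
    - {"fingers": 87,"delta_pos": [-142,-55,-13],"angular": [0,0,45.7]}
    - {"fingers": 87,"delta_pos": [-142,-55,-13],"angular": [0,0,45.7]}
    - {"fingers": 87,"delta_pos": [-142,-55,-13],"angular": [0,0,45.7]}
    - {"fingers": 87,"delta_pos": [-142,-55,-13],"angular": [0,0,45.7]}
    - {"fingers": 87,"delta_pos": [-142,-55,-13],"angular": [0,0,45.7]}
    - {"fingers": 87,"delta_pos": [-142,-55,-13],"angular": [0,0,45.7]}
    - {"fingers": 87,"delta_pos": [-142,-55,-13],"angular": [0,0,45.7]}

```text
clock: 5.95
tool_pos: [0.4127, 0.2222, 0.1149]
orientation: [-180.0, 0.0, -109.9]
force: [0.8, 0.3, -0.7]
opening: 0.0871
gripper_force: 0.0
```

Run:
```python
from h import *
o=ctrl.get_obs();print(o['tool_pos'],o['orientation'],o['joint_pos'])
print(rel([.4165,.224,.014],70.))
```

```text
[0.41272644 0.22215074 0.11492375] [-1.79992900e+02  2.61505678e-02 -1.09856482e+02] [ 5.24452053e+01  7.28267796e+00 -3.34605809e+01 -1.56594836e-03
 -4.92296698e+01 -7.23006664e+01]
(array([ -3. ,  -2.9, 100.9]), np.float64(0.14351817985732396))
```

Emit:
apply_moves:
  deltas:
    - {"fingers": 87,"delta_pos": [-3,-3,40],"angular": [0,0,0]}
    - {"fingers": 87,"delta_pos": [-3,-3,85],"angular": [0,0,0]}
    - {"fingers": 87,"delta_pos": [-3,-3,101],"angular": [0,0,0]}
    - {"fingers": 87,"delta_pos": [-3,-3,101],"angular": [0,0,0]}
    - {"fingers": 36,"delta_pos": [-3,-3,101],"angular": [0,0,0]}
    - {"fingers": 36,"delta_pos": [-3,-3,101],"angular": [0,0,0]}
    - {"fingers": 36,"delta_pos": [-3,-3,101],"angular": [0,0,0]}
    - {"fingers": 36,"delta_pos": [-3,-3,101],"angular": [0,0,0]}
    - {"fingers": 36,"delta_pos": [-3,-3,101],"angular": [0,0,0]}
    - {"fingers": 36,"delta_pos": [-3,-3,101],"angular": [0,0,0]}

```text
clock: 6.95
tool_pos: [0.4169, 0.2242, 0.0142]
orientation: [-180.0, 0.0, -110.0]
force: [3.3, -1.9, 1.1]
opening: 0.0443
gripper_force: 1.6
```

Emit:
apply_moves:
  deltas:
    - {"fingers": 36,"delta_pos": [0,0,-20],"angular": [0,0,0]}
    - {"fingers": 36,"delta_pos": [0,0,-50],"angular": [0,0,0]}
    - {"fingers": 36,"delta_pos": [0,0,-86],"angular": [0,0,0]}
    - {"fingers": 36,"delta_pos": [0,0,-86],"angular": [0,0,0]}
    - {"fingers": 36,"delta_pos": [0,0,-86],"angular": [0,0,0]}
    - {"fingers": 36,"delta_pos": [0,0,-86],"angular": [0,0,0]}

```text
clock: 7.55
tool_pos: [0.4155, 0.223, 0.0983]
orientation: [179.9, -0.1, -110.1]
force: [-0.5, -0.5, -4.9]
opening: 0.0439
gripper_force: 29.8
```

Run:
```python
from h import *
o=ctrl.get_obs();print(o['tool_pos'],o['orientation'],o['force'],o['moment'],o['opening'])
for s in(-.068,0,.068,.04): print(s,rel([*tray(s),.1],TH))
```

```text
[0.41549319 0.22296953 0.09833351] [ 1.79917852e+02 -1.30153597e-01 -1.10058912e+02] [-0.45743584 -0.52600712 -4.93787931] [ 0.049292    0.10311589 -0.04412776] 0.04387705736893023
-0.068 (array([ 244.7, -282.8,   -1.7]), np.float64(-11.658911694373785))
0 (array([ 178.1, -269.1,   -1.7]), np.float64(-11.658911694373785))
0.068 (array([ 111.5, -255.4,   -1.7]), np.float64(-11.658911694373785))
0.04 (array([ 138.9, -261. ,   -1.7]), np.float64(-11.658911694373785))
```

Box 2 pulls 4.9 N, so it is full and goes to the tray's near end.

Emit:
apply_moves:
  deltas:
    - {"fingers": 36,"delta_pos": [247,-283,0],"angular": [0,0,-11.7]}
    - {"fingers": 36,"delta_pos": [247,-283,0],"angular": [0,0,-11.7]}
    - {"fingers": 36,"delta_pos": [247,-283,0],"angular": [0,0,-11.7]}
    - {"fingers": 36,"delta_pos": [247,-283,0],"angular": [0,0,-11.7]}
    - {"fingers": 36,"delta_pos": [247,-283,0],"angular": [0,0,-11.7]}
    - {"fingers": 36,"delta_pos": [247,-283,0],"angular": [0,0,-11.7]}
    - {"fingers": 36,"delta_pos": [247,-283,0],"angular": [0,0,-11.7]}
    - {"fingers": 36,"delta_pos": [247,-283,0],"angular": [0,0,-11.7]}
    - {"fingers": 36,"delta_pos": [247,-283,0],"angular": [0,0,-11.7]}
    - {"fingers": 36,"delta_pos": [247,-283,0],"angular": [0,0,-11.7]}

```text
clock: 8.55
tool_pos: [0.5965, -0.106, 0.097]
orientation: [179.7, -0.0, -98.5]
force: [-1.3, 0.3, -5.6]
opening: 0.044
gripper_force: 29.8
```

Run:
```python
from h import *
o=ctrl.get_obs();print(o['tool_pos'],o['orientation'],o['force'],o['opening'])
print(rel([*tray(-.068),.0205],TH))
```

```text
[ 0.59649422 -0.10604291  0.09703222] [ 1.79741778e+02 -4.49629488e-02 -9.84666234e+01] [-1.31589156  0.26954097 -5.58074375] 0.04399079179644892
(array([-2.3, -0.4, 76.5]), np.float64(-0.06662343134507864))
```

Emit:
apply_moves:
  deltas:
    - {"fingers": 36,"delta_pos": [-2,-1,40],"angular": [0,0,0]}
    - {"fingers": 36,"delta_pos": [-2,-1,65],"angular": [0,0,0]}
    - {"fingers": 36,"delta_pos": [-2,-1,76.5],"angular": [0,0,0]}
    - {"fingers": 36,"delta_pos": [-2,-1,76.5],"angular": [0,0,0]}
    - {"fingers": 36,"delta_pos": [-2,-1,76.5],"angular": [0,0,0]}
    - {"fingers": 54,"delta_pos": [-2,-1,76.5],"angular": [0,0,0]}
    - {"fingers": 54,"delta_pos": [-2,-1,76.5],"angular": [0,0,0]}
    - {"fingers": 54,"delta_pos": [-2,-1,76.5],"angular": [0,0,0]}
    - {"fingers": 54,"delta_pos": [-2,-1,40],"angular": [0,0,0]}
    - {"fingers": 87,"delta_pos": [-2,-1,-15],"angular": [0,0,0]}

```text
clock: 9.55
tool_pos: [0.5974, -0.1033, 0.1087]
orientation: [179.7, -0.1, -98.3]
force: [0.8, -0.0, 0.6]
opening: 0.0576
gripper_force: 0.0
```

Run:
```python
from h import *
o=ctrl.get_obs();print(o['tool_pos'],o['orientation'],o['force'],o['opening'])
im=ctrl.snapshot("side")
for c in blobs(im,"lid",60):
    r=rect(c,"side",.045)
    if 36<r[2]<46 and r[0]<620: print(r, rect(c,"side",.051))
print(rel([.563,.2595,.12],83))
```

```text
[ 0.59743593 -0.10333692  0.10871635] [ 1.79721355e+02 -6.43147599e-02 -9.83421247e+01] [ 0.83215353 -0.01347084  0.5697756 ] 0.05764730662009865
[556.7 383.9  41.5  25.  -69.7] [556.1 386.7  41.1  24.7 -69.7]
[434.7 364.7  41.2  25.3  65.8] [435.3 367.7  40.8  25.1  65.8]
[563.8 259.5  40.7  25.   81.8] [563.2 263.5  40.4  24.8  81.8]
[424.5  69.8  39.9  25.4 -64.4] [425.1  75.6  39.5  25.2 -64.4]
[ 601.5 -109.7   39.1   24.6   80.6] [ 600.5 -102.2   38.8   24.3   80.6]
(array([-3.538e+02,  9.170e+01, -2.000e-01]), np.float64(-1.2158765452898024))
```

Emit:
apply_moves:
  deltas:
    - {"fingers": 87,"delta_pos": [-354,91,-10],"angular": [0,0,-1.2]}
    - {"fingers": 87,"delta_pos": [-354,91,-10],"angular": [0,0,-1.2]}
    - {"fingers": 87,"delta_pos": [-354,91,-10],"angular": [0,0,-1.2]}
    - {"fingers": 87,"delta_pos": [-354,91,-10],"angular": [0,0,-1.2]}
    - {"fingers": 87,"delta_pos": [-354,91,-10],"angular": [0,0,-1.2]}
    - {"fingers": 87,"delta_pos": [-354,91,-10],"angular": [0,0,-1.2]}
    - {"fingers": 87,"delta_pos": [-354,91,-10],"angular": [0,0,-1.2]}
    - {"fingers": 87,"delta_pos": [-354,91,-10],"angular": [0,0,-1.2]}
    - {"fingers": 87,"delta_pos": [-354,91,-10],"angular": [0,0,-1.2]}

```text
clock: 10.5
tool_pos: [0.5603, 0.263, 0.1202]
orientation: [-179.9, 0.1, -96.9]
force: [0.2, -0.6, -0.6]
opening: 0.0875
gripper_force: 0.0
```

Run:
```python
from h import *
o=ctrl.get_obs();print(o['tool_pos'],o['orientation'],o['joint_pos'])
print(rel([.563,.2595,.014],83.))
```

```text
[0.56030438 0.26297326 0.12019081] [-1.79937344e+02  6.34576862e-02 -9.69406462e+01] [ 4.31993668e+01  2.01893009e+01 -1.47081197e+01  9.06187409e-03
 -5.50137121e+01 -5.01452379e+01]
(array([  3.1,  -3.1, 106.2]), np.float64(0.05935376366744549))
```

Emit:
apply_moves:
  deltas:
    - {"fingers": 87,"delta_pos": [3,-3,45],"angular": [0,0,0]}
    - {"fingers": 87,"delta_pos": [3,-3,90],"angular": [0,0,0]}
    - {"fingers": 87,"delta_pos": [3,-3,106],"angular": [0,0,0]}
    - {"fingers": 87,"delta_pos": [3,-3,106],"angular": [0,0,0]}
    - {"fingers": 36,"delta_pos": [3,-3,106],"angular": [0,0,0]}
    - {"fingers": 36,"delta_pos": [3,-3,106],"angular": [0,0,0]}
    - {"fingers": 36,"delta_pos": [3,-3,106],"angular": [0,0,0]}
    - {"fingers": 36,"delta_pos": [3,-3,106],"angular": [0,0,0]}
    - {"fingers": 36,"delta_pos": [3,-3,106],"angular": [0,0,0]}
    - {"fingers": 36,"delta_pos": [3,-3,106],"angular": [0,0,0]}

```text
clock: 11.5
tool_pos: [0.5631, 0.2571, 0.0141]
orientation: [-180.0, 0.0, -97.1]
force: [-0.1, -0.8, 0.6]
opening: 0.0446
gripper_force: 0.2
```

Emit:
apply_moves:
  deltas:
    - {"fingers": 36,"delta_pos": [0,0,-20],"angular": [0,0,0]}
    - {"fingers": 36,"delta_pos": [0,0,-50],"angular": [0,0,0]}
    - {"fingers": 36,"delta_pos": [0,0,-86],"angular": [0,0,0]}
    - {"fingers": 36,"delta_pos": [0,0,-86],"angular": [0,0,0]}
    - {"fingers": 36,"delta_pos": [0,0,-86],"angular": [0,0,0]}
    - {"fingers": 36,"delta_pos": [0,0,-86],"angular": [0,0,0]}

```text
clock: 12.1
tool_pos: [0.5623, 0.2565, 0.0989]
orientation: [179.9, -0.0, -97.1]
force: [0.3, -1.0, -0.2]
opening: 0.044
gripper_force: 29.8
```

Run:
```python
from h import *
o=ctrl.get_obs();print(o['tool_pos'],o['orientation'],o['force'],o['moment'],o['opening'])
for s in(-.068,0,.068,.04): print(s,rel([*tray(s),.1],TH))
```

```text
[0.56226751 0.25653417 0.0988951 ] [ 1.79929906e+02 -4.61732111e-02 -9.71365997e+01] [ 0.3309055  -1.00062069 -0.16813184] [ 0.01212048  0.14931771 -0.0411582 ] 0.04399144301336603
-0.068 (array([353.3, -79.5,  -1.1]), np.float64(1.2634003474805127))
0 (array([285.3, -81. ,  -1.1]), np.float64(1.2634003474805127))
0.068 (array([217.3, -82.5,  -1.1]), np.float64(1.2634003474805127))
0.04 (array([245.3, -81.9,  -1.1]), np.float64(1.2634003474805127))
```

Box 4 is empty. I'll put it back.

Emit:
apply_moves:
  deltas:
    - {"fingers": 36,"delta_pos": [0,0,45],"angular": [0,0,0]}
    - {"fingers": 36,"delta_pos": [0,0,80],"angular": [0,0,0]}
    - {"fingers": 36,"delta_pos": [0,0,85],"angular": [0,0,0]}
    - {"fingers": 36,"delta_pos": [0,0,85],"angular": [0,0,0]}
    - {"fingers": 87,"delta_pos": [0,0,85],"angular": [0,0,0]}
    - {"fingers": 87,"delta_pos": [0,0,85],"angular": [0,0,0]}
    - {"fingers": 87,"delta_pos": [0,0,85],"angular": [0,0,0]}
    - {"fingers": 87,"delta_pos": [0,0,85],"angular": [0,0,0]}
    - {"fingers": 87,"delta_pos": [0,0,40],"angular": [0,0,0]}
    - {"fingers": 87,"delta_pos": [0,0,-10],"angular": [0,0,0]}

```text
clock: 13.1
tool_pos: [0.5618, 0.2559, 0.109]
orientation: [179.8, -0.2, -97.1]
force: [1.1, 0.2, 1.1]
opening: 0.0845
gripper_force: 0.0
```

Run:
```python
from h import *
o=ctrl.get_obs();print(o['tool_pos'],o['orientation'],o['opening'])
print(rel([.5565,.3845,.12],-70.5))
```

```text
[0.56175708 0.25589176 0.10900591] [179.81199155  -0.20628639 -97.12999247] 0.08452641958431122
(array([-127. ,   21.2,  -11. ]), np.float64(-26.629992468779022))
```

Emit:
apply_moves:
  deltas:
    - {"fingers": 87,"delta_pos": [-127,21,-11],"angular": [0,0,-26.6]}
    - {"fingers": 87,"delta_pos": [-127,21,-11],"angular": [0,0,-26.6]}
    - {"fingers": 87,"delta_pos": [-127,21,-11],"angular": [0,0,-26.6]}
    - {"fingers": 87,"delta_pos": [-127,21,-11],"angular": [0,0,-26.6]}
    - {"fingers": 87,"delta_pos": [-127,21,-11],"angular": [0,0,-26.6]}
    - {"fingers": 87,"delta_pos": [-127,21,-11],"angular": [0,0,-26.6]}

```text
clock: 13.7
tool_pos: [0.5577, 0.3847, 0.1205]
orientation: [180.0, -0.0, -70.6]
force: [0.2, -1.1, -0.3]
opening: 0.0869
gripper_force: 0.0
```

Run:
```python
from h import *
o=ctrl.get_obs();print(o['tool_pos'],o['orientation'],o['joint_pos'])
print(rel([.5565,.3845,.014],-70.5))
```

```text
[0.55768039 0.38474315 0.12054088] [ 1.79961676e+02 -1.60138458e-02 -7.06278561e+01] [ 5.10427414e+01  2.52077125e+01 -6.62272161e+00 -7.63796220e-03
 -5.82105904e+01 -3.16665769e+01]
(array([ -0.2,   1.2, 106.5]), np.float64(-0.12785614461908779))
```

Emit:
apply_moves:
  deltas:
    - {"fingers": 87,"delta_pos": [0,1,45],"angular": [0,0,0]}
    - {"fingers": 87,"delta_pos": [0,1,90],"angular": [0,0,0]}
    - {"fingers": 87,"delta_pos": [0,1,106],"angular": [0,0,0]}
    - {"fingers": 87,"delta_pos": [0,1,106],"angular": [0,0,0]}
    - {"fingers": 36,"delta_pos": [0,1,106],"angular": [0,0,0]}
    - {"fingers": 36,"delta_pos": [0,1,106],"angular": [0,0,0]}
    - {"fingers": 36,"delta_pos": [0,1,106],"angular": [0,0,0]}
    - {"fingers": 36,"delta_pos": [0,1,106],"angular": [0,0,0]}
    - {"fingers": 36,"delta_pos": [0,1,106],"angular": [0,0,0]}
    - {"fingers": 36,"delta_pos": [0,1,106],"angular": [0,0,0]}

```text
clock: 14.7
tool_pos: [0.5567, 0.3851, 0.0151]
orientation: [180.0, 0.0, -70.5]
force: [-6.1, -0.7, 4.8]
opening: 0.045
gripper_force: 2.6
```

Emit:
apply_moves:
  deltas:
    - {"fingers": 36,"delta_pos": [0,0,-20],"angular": [0,0,0]}
    - {"fingers": 36,"delta_pos": [0,0,-50],"angular": [0,0,0]}
    - {"fingers": 36,"delta_pos": [0,0,-86],"angular": [0,0,0]}
    - {"fingers": 36,"delta_pos": [0,0,-86],"angular": [0,0,0]}
    - {"fingers": 36,"delta_pos": [0,0,-86],"angular": [0,0,0]}
    - {"fingers": 36,"delta_pos": [0,0,-86],"angular": [0,0,0]}

```text
clock: 15.3
tool_pos: [0.5557, 0.3842, 0.0987]
orientation: [179.8, -0.1, -70.6]
force: [-0.0, 0.3, -6.0]
opening: 0.0436
gripper_force: 30.0
```

Run:
```python
from h import *
o=ctrl.get_obs();print(o['tool_pos'],o['orientation'],o['force'],o['moment'],o['opening'])
for s in(-.068,0,.068,.04): print(s,rel([*tray(s),.1],TH))
```

```text
[0.55565245 0.38422631 0.09870541] [ 1.79807272e+02 -5.66454022e-02 -7.05572529e+01] [-0.04287752  0.30191696 -6.04787015] [ 3.52951757e-02  2.02084040e-01 -1.82490818e-04] 0.04361619299951826
-0.068 (array([474.1, 123.2,  -1.3]), np.float64(27.842747119021084))
0 (array([414. ,  91.5,  -1.3]), np.float64(27.842747119021084))
0.068 (array([353.9,  59.7,  -1.3]), np.float64(27.842747119021084))
0.04 (array([378.6,  72.8,  -1.3]), np.float64(27.842747119021084))
```

Box 5 pulls 6 N, so it is full and goes to the tray's other end.

Emit:
apply_moves:
  deltas:
    - {"fingers": 36,"delta_pos": [354,60,0],"angular": [0,0,27.9]}
    - {"fingers": 36,"delta_pos": [354,60,0],"angular": [0,0,27.9]}
    - {"fingers": 36,"delta_pos": [354,60,0],"angular": [0,0,27.9]}
    - {"fingers": 36,"delta_pos": [354,60,0],"angular": [0,0,27.9]}
    - {"fingers": 36,"delta_pos": [354,60,0],"angular": [0,0,27.9]}
    - {"fingers": 36,"delta_pos": [354,60,0],"angular": [0,0,27.9]}
    - {"fingers": 36,"delta_pos": [354,60,0],"angular": [0,0,27.9]}
    - {"fingers": 36,"delta_pos": [354,60,0],"angular": [0,0,27.9]}
    - {"fingers": 36,"delta_pos": [354,60,0],"angular": [0,0,27.9]}
    - {"fingers": 36,"delta_pos": [354,60,0],"angular": [0,0,27.9]}

```text
clock: 16.3
tool_pos: [0.6176, 0.0313, 0.0993]
orientation: [179.9, -0.0, -98.5]
force: [0.3, 0.2, -5.7]
opening: 0.0435
gripper_force: 30.0
```

Run:
```python
from h import *
o=ctrl.get_obs();print(o['tool_pos'],o['orientation'],o['force'],o['opening'])
print(rel([*tray(.068),.0205],TH))
```

```text
[0.61760768 0.03125987 0.09933823] [ 1.79873083e+02 -4.46297372e-02 -9.84792615e+01] [ 0.33026527  0.24002044 -5.73184481] 0.043492275466281725
(array([ 0.7,  0.4, 78.8]), np.float64(-0.07926153522907953))
```

Emit:
apply_moves:
  deltas:
    - {"fingers": 36,"delta_pos": [1,0,40],"angular": [0,0,0]}
    - {"fingers": 36,"delta_pos": [1,0,67],"angular": [0,0,0]}
    - {"fingers": 36,"delta_pos": [1,0,79],"angular": [0,0,0]}
    - {"fingers": 36,"delta_pos": [1,0,79],"angular": [0,0,0]}
    - {"fingers": 36,"delta_pos": [1,0,79],"angular": [0,0,0]}
    - {"fingers": 54,"delta_pos": [1,0,79],"angular": [0,0,0]}
    - {"fingers": 54,"delta_pos": [1,0,79],"angular": [0,0,0]}
    - {"fingers": 54,"delta_pos": [1,0,79],"angular": [0,0,0]}
    - {"fingers": 54,"delta_pos": [1,0,40],"angular": [0,0,0]}
    - {"fingers": 87,"delta_pos": [1,0,-10],"angular": [0,0,0]}

```text
clock: 17.3
tool_pos: [0.6168, 0.0299, 0.1099]
orientation: [179.8, -0.1, -98.4]
force: [2.0, 0.9, 0.3]
opening: 0.0579
gripper_force: 0.0
```

Run:
```python
from h import *
o=ctrl.get_obs();print(o['tool_pos'],o['orientation'],o['force'],o['opening'])
im=ctrl.snapshot("side")
for c in blobs(im,"lid",60):
    r=rect(c,"side",.045)
    if 36<r[2]<46 and r[0]<640: print(r, rect(c,"side",.051))
print(rel([.4345,.365,.12],66))
```

```text
[0.6167877  0.02993921 0.10987269] [ 1.79758458e+02 -1.20728019e-01 -9.84410415e+01] [2.0395378  0.85682513 0.31469128] 0.05791009645441797
[434.8 364.6  41.3  25.   65.8] [435.4 367.6  40.9  24.8  65.8]
[563.1 259.1  40.8  24.9  81.8] [562.4 263.1  40.4  24.7  81.8]
[424.5  69.8  39.9  25.4 -64.4] [425.1  75.6  39.5  25.2 -64.4]
(array([-303.5,  234.3,    1. ]), np.float64(15.682037831418626))
```

Emit:
apply_moves:
  deltas:
    - {"fingers": 87,"delta_pos": [-303,234,-9],"angular": [0,0,15.7]}
    - {"fingers": 87,"delta_pos": [-303,234,-9],"angular": [0,0,15.7]}
    - {"fingers": 87,"delta_pos": [-303,234,-9],"angular": [0,0,15.7]}
    - {"fingers": 87,"delta_pos": [-303,234,-9],"angular": [0,0,15.7]}
    - {"fingers": 87,"delta_pos": [-303,234,-9],"angular": [0,0,15.7]}
    - {"fingers": 87,"delta_pos": [-303,234,-9],"angular": [0,0,15.7]}
    - {"fingers": 87,"delta_pos": [-303,234,-9],"angular": [0,0,15.7]}
    - {"fingers": 87,"delta_pos": [-303,234,-9],"angular": [0,0,15.7]}
    - {"fingers": 87,"delta_pos": [-303,234,-9],"angular": [0,0,15.7]}
    - {"fingers": 87,"delta_pos": [-303,234,-9],"angular": [0,0,15.7]}

```text
clock: 18.35
tool_pos: [0.4308, 0.3654, 0.1201]
orientation: [-180.0, 0.1, -114.0]
force: [-0.4, -1.3, 0.6]
opening: 0.0871
gripper_force: 0.0
```

Run:
```python
from h import *
o=ctrl.get_obs();print(o['tool_pos'],o['orientation'],o['joint_pos'])
print(rel([.4345,.365,.014],66))
```

```text
[0.43080448 0.36539391 0.12014145] [-1.79989345e+02  5.48720524e-02 -1.14008394e+02] [ 6.01554719e+01  1.55775097e+01 -2.15983600e+01  6.30480134e-03
 -5.27684594e+01 -8.41676829e+01]
(array([ -1.1,  -3.5, 106.1]), np.float64(-0.008393655726081306))
```

Emit:
apply_moves:
  deltas:
    - {"fingers": 87,"delta_pos": [-1,-3,45],"angular": [0,0,0]}
    - {"fingers": 87,"delta_pos": [-1,-3,90],"angular": [0,0,0]}
    - {"fingers": 87,"delta_pos": [-1,-3,106],"angular": [0,0,0]}
    - {"fingers": 87,"delta_pos": [-1,-3,106],"angular": [0,0,0]}
    - {"fingers": 36,"delta_pos": [-1,-3,106],"angular": [0,0,0]}
    - {"fingers": 36,"delta_pos": [-1,-3,106],"angular": [0,0,0]}
    - {"fingers": 36,"delta_pos": [-1,-3,106],"angular": [0,0,0]}
    - {"fingers": 36,"delta_pos": [-1,-3,106],"angular": [0,0,0]}
    - {"fingers": 36,"delta_pos": [-1,-3,106],"angular": [0,0,0]}
    - {"fingers": 36,"delta_pos": [-1,-3,106],"angular": [0,0,0]}

```text
clock: 19.35
tool_pos: [0.4344, 0.3644, 0.0141]
orientation: [-180.0, 0.0, -114.1]
force: [-0.5, 0.1, 0.0]
opening: 0.0444
gripper_force: 0.0
```

Emit:
apply_moves:
  deltas:
    - {"fingers": 36,"delta_pos": [0,0,-20],"angular": [0,0,0]}
    - {"fingers": 36,"delta_pos": [0,0,-50],"angular": [0,0,0]}
    - {"fingers": 36,"delta_pos": [0,0,-86],"angular": [0,0,0]}
    - {"fingers": 36,"delta_pos": [0,0,-86],"angular": [0,0,0]}
    - {"fingers": 36,"delta_pos": [0,0,-86],"angular": [0,0,0]}
    - {"fingers": 36,"delta_pos": [0,0,-86],"angular": [0,0,0]}

```text
clock: 19.95
tool_pos: [0.4337, 0.3635, 0.0988]
orientation: [180.0, -0.1, -114.1]
force: [-0.3, 0.0, -1.4]
opening: 0.0442
gripper_force: 30.0
```

Run:
```python
from h import *
o=ctrl.get_obs();print(o['tool_pos'],o['orientation'],o['force'],o['moment'],o['opening'])
for n in("scene","side"):
    im=ctrl.snapshot(n)
    for c in blobs(im,"lid",60):
        r=rect(c,n,.051)
        if 34<r[2]<46 and r[0]<660: print(n,r,((r[:2]/1000-TC)@np.array([np.cos(np.radians(TH)),np.sin(np.radians(TH))])*1000).round(1))
print(rel([*tray(0),.12],TH))
```

```text
[0.43374823 0.36354866 0.09883287] [ 1.79967875e+02 -7.96290515e-02 -1.14139701e+02] [-0.32948331  0.02219395 -1.36556696] [-0.01327922  0.06918885 -0.03528183] 0.0441788914462872
scene [ 598.3 -102.4   40.1   25.2   83.7] -66.4
scene [617.2  31.8  41.6  25.6  81.5] 69.1
scene [569.5 254.2  41.   24.4  86.1] 282.2
side [361.3 270.5  44.1   9.3 -25.1] 267.9
side [562.4 263.1  40.4  24.7  81.8] 289.9
side [ 600.5 -102.2   38.8   24.3   80.6] -65.9
(array([ 294.2, -321.8,  -21.5]), np.float64(-15.730395997071014))
```

Box 3 is empty, so two are full (already in the tray) and three are empty. I'll put box 3 back, then bring the full pair closer together.

Emit:
apply_moves:
  deltas:
    - {"fingers": 36,"delta_pos": [0,0,45],"angular": [0,0,0]}
    - {"fingers": 36,"delta_pos": [0,0,80],"angular": [0,0,0]}
    - {"fingers": 36,"delta_pos": [0,0,85],"angular": [0,0,0]}
    - {"fingers": 36,"delta_pos": [0,0,85],"angular": [0,0,0]}
    - {"fingers": 87,"delta_pos": [0,0,85],"angular": [0,0,0]}
    - {"fingers": 87,"delta_pos": [0,0,85],"angular": [0,0,0]}
    - {"fingers": 87,"delta_pos": [0,0,85],"angular": [0,0,0]}
    - {"fingers": 87,"delta_pos": [0,0,85],"angular": [0,0,0]}
    - {"fingers": 87,"delta_pos": [0,0,40],"angular": [0,0,0]}
    - {"fingers": 87,"delta_pos": [0,0,-10],"angular": [0,0,0]}

```text
clock: 21.05
tool_pos: [0.4335, 0.3628, 0.1092]
orientation: [180.0, -0.3, -114.1]
force: [0.7, 1.9, 0.9]
opening: 0.0845
gripper_force: 0.0
```

Run:
```python
from h import *
o=ctrl.get_obs();print(o['tool_pos'],o['orientation'],o['opening'])
print(rel([*tray(.068),.12],TH))
```

```text
[0.43349111 0.36279707 0.1091747 ] [ 179.96186644   -0.27783427 -114.13426275] 0.08451271415714146
(array([ 228. , -303.4,  -10.8]), np.float64(-15.7342627542061))
```

Emit:
apply_moves:
  deltas:
    - {"fingers": 66,"delta_pos": [228,-303,-10],"angular": [0,0,-15.7]}
    - {"fingers": 66,"delta_pos": [228,-303,-10],"angular": [0,0,-15.7]}
    - {"fingers": 66,"delta_pos": [228,-303,-10],"angular": [0,0,-15.7]}
    - {"fingers": 66,"delta_pos": [228,-303,-10],"angular": [0,0,-15.7]}
    - {"fingers": 66,"delta_pos": [228,-303,-10],"angular": [0,0,-15.7]}
    - {"fingers": 66,"delta_pos": [228,-303,-10],"angular": [0,0,-15.7]}
    - {"fingers": 66,"delta_pos": [228,-303,-10],"angular": [0,0,-15.7]}
    - {"fingers": 66,"delta_pos": [228,-303,-10],"angular": [0,0,-15.7]}
    - {"fingers": 66,"delta_pos": [228,-303,-10],"angular": [0,0,-15.7]}
    - {"fingers": 66,"delta_pos": [228,-303,-10],"angular": [0,0,-15.7]}

```text
clock: 22.05
tool_pos: [0.6176, 0.0313, 0.1195]
orientation: [180.0, -0.0, -98.5]
force: [-0.1, -0.1, -0.2]
opening: 0.066
gripper_force: 0.0
```

Run:
```python
from h import *
o=ctrl.get_obs();print(o['tool_pos'],o['orientation'],o['opening'])
print(rel([*tray(.068),.0205],TH),rel([*tray(.04),.0205],TH))
```

```text
[0.61763227 0.03125576 0.11950848] [ 1.79976139e+02 -1.72549354e-03 -9.85488055e+01] 0.0660272621236118
(array([ 0.7,  0.4, 99. ]), np.float64(-0.14880551040812406)) (array([28.7,  0.3, 99. ]), np.float64(-0.14880551040812406))
```

Emit:
apply_moves:
  deltas:
    - {"fingers": 60,"delta_pos": [0,0,45],"angular": [0,0,0]}
    - {"fingers": 60,"delta_pos": [0,0,85],"angular": [0,0,0]}
    - {"fingers": 60,"delta_pos": [0,0,98],"angular": [0,0,0]}
    - {"fingers": 60,"delta_pos": [0,0,98],"angular": [0,0,0]}
    - {"fingers": 36,"delta_pos": [0,0,98],"angular": [0,0,0]}
    - {"fingers": 36,"delta_pos": [0,0,98],"angular": [0,0,0]}
    - {"fingers": 36,"delta_pos": [0,0,98],"angular": [0,0,0]}
    - {"fingers": 36,"delta_pos": [0,0,98],"angular": [0,0,0]}
    - {"fingers": 36,"delta_pos": [0,0,98],"angular": [0,0,0]}
    - {"fingers": 36,"delta_pos": [0,0,85],"angular": [0,0,0]}

```text
clock: 23.05
tool_pos: [0.6162, 0.032, 0.034]
orientation: [179.8, -0.0, -98.5]
force: [-0.2, 0.3, -6.4]
opening: 0.0438
gripper_force: 30.0
```

Emit:
apply_moves:
  deltas:
    - {"fingers": 36,"delta_pos": [15,0,0],"angular": [0,0,0]}
    - {"fingers": 36,"delta_pos": [29,0,0],"angular": [0,0,0]}
    - {"fingers": 36,"delta_pos": [29,0,0],"angular": [0,0,0]}
    - {"fingers": 36,"delta_pos": [29,0,13],"angular": [0,0,0]}
    - {"fingers": 36,"delta_pos": [29,0,13],"angular": [0,0,0]}
    - {"fingers": 54,"delta_pos": [29,0,13],"angular": [0,0,0]}
    - {"fingers": 54,"delta_pos": [29,0,13],"angular": [0,0,0]}
    - {"fingers": 54,"delta_pos": [29,0,13],"angular": [0,0,0]}
    - {"fingers": 54,"delta_pos": [29,0,-35],"angular": [0,0,0]}
    - {"fingers": 54,"delta_pos": [29,0,-75],"angular": [0,0,0]}

```text
clock: 24.05
tool_pos: [0.613, 0.0035, 0.1102]
orientation: [179.9, -0.1, -98.4]
force: [1.5, 1.5, -0.0]
opening: 0.0539
gripper_force: 0.0
```

Run:
```python
from h import *
o=ctrl.get_obs();print(o['tool_pos'],o['orientation'],o['opening'],o['force'])
print(rel([*tray(-.066),.11],TH))
im=ctrl.snapshot("side")
for c in blobs(im,"lid",60):
    r=rect(c,"side",.051)
    if 34<r[2]<46 and r[0]<660: print(r,((r[:2]/1000-TC)@np.array([np.cos(np.radians(TH)),np.sin(np.radians(TH))])*1000).round(1))
```

```text
[0.61302272 0.00350902 0.11023329] [ 1.79893407e+02 -6.92277267e-02 -9.83965855e+01] 0.05394405354669646 [ 1.54186680e+00  1.54583716e+00 -1.18187347e-03]
(array([ 1.065e+02, -1.000e-01,  2.000e-01]), np.float64(0.0034144652443615087))
[435.2 367.3  40.9  24.9  65.8] 374.4
[562.4 263.1  40.4  24.7  81.8] 289.9
[425.2  75.6  39.4  25.2 -64.1] 84.4
[614.2   1.6  39.8  24.4  81.1] 38.8
```

Emit:
apply_moves:
  deltas:
    - {"fingers": 60,"delta_pos": [50,0,-5],"angular": [0,0,0]}
    - {"fingers": 60,"delta_pos": [106,0,-5],"angular": [0,0,0]}
    - {"fingers": 60,"delta_pos": [106,0,-5],"angular": [0,0,0]}
    - {"fingers": 60,"delta_pos": [106,0,-5],"angular": [0,0,0]}
    - {"fingers": 60,"delta_pos": [106,0,40],"angular": [0,0,0]}
    - {"fingers": 60,"delta_pos": [106,0,75],"angular": [0,0,0]}
    - {"fingers": 60,"delta_pos": [106,0,88],"angular": [0,0,0]}
    - {"fingers": 60,"delta_pos": [106,0,88],"angular": [0,0,0]}
    - {"fingers": 36,"delta_pos": [106,0,88],"angular": [0,0,0]}
    - {"fingers": 36,"delta_pos": [106,0,88],"angular": [0,0,0]}

```text
clock: 25.1
tool_pos: [0.5994, -0.1008, 0.0236]
orientation: [-179.8, 0.0, -98.4]
force: [0.2, 0.0, -0.1]
opening: 0.0491
gripper_force: 0.0
```

Emit:
apply_moves:
  deltas:
    - {"fingers": 36,"delta_pos": [0,0,0],"angular": [0,0,0]}
    - {"fingers": 36,"delta_pos": [0,0,0],"angular": [0,0,0]}
    - {"fingers": 36,"delta_pos": [0,0,0],"angular": [0,0,0]}
    - {"fingers": 36,"delta_pos": [0,0,-13],"angular": [0,0,0]}
    - {"fingers": 36,"delta_pos": [-13,0,-13],"angular": [0,0,0]}
    - {"fingers": 36,"delta_pos": [-26,0,-13],"angular": [0,0,0]}
    - {"fingers": 36,"delta_pos": [-26,0,-13],"angular": [0,0,0]}
    - {"fingers": 36,"delta_pos": [-26,0,0],"angular": [0,0,0]}
    - {"fingers": 36,"delta_pos": [-26,0,0],"angular": [0,0,0]}
    - {"fingers": 54,"delta_pos": [-26,0,0],"angular": [0,0,0]}

```text
clock: 26.1
tool_pos: [0.6018, -0.0755, 0.0212]
orientation: [180.0, -0.0, -98.4]
force: [-0.5, -0.5, -0.7]
opening: 0.0479
gripper_force: 0.0
```

Emit:
apply_moves:
  deltas:
    - {"fingers": 54,"delta_pos": [0,0,0],"angular": [0,0,0]}
    - {"fingers": 54,"delta_pos": [0,0,0],"angular": [0,0,0]}
    - {"fingers": 54,"delta_pos": [0,0,-40],"angular": [0,0,0]}
    - {"fingers": 54,"delta_pos": [0,0,-90],"angular": [0,0,0]}
    - {"fingers": 70,"delta_pos": [0,0,-140],"angular": [0,0,0]}
    - {"fingers": 87,"delta_pos": [0,0,-200],"angular": [0,0,0]}
    - {"fingers": 87,"delta_pos": [0,0,-200],"angular": [0,0,0]}

```text
clock: 26.8
tool_pos: [0.6045, -0.076, 0.2289]
orientation: [-179.4, 0.1, -98.4]
force: [0.3, 0.7, -0.4]
opening: 0.0728
gripper_force: 0.0
```

Run:
```python
from h import *
o=ctrl.get_obs();print(o['tool_pos'],o['orientation'],o['opening'],o['force'])
for n in("scene","side"):
    im=ctrl.snapshot(n)
    for c in blobs(im,"lid",60):
        r=rect(c,n,.051)
        if 34<r[2]<46 and r[0]<660: print(n,r,((r[:2]/1000-TC)@np.array([np.cos(np.radians(TH)),np.sin(np.radians(TH))])*1000).round(1))
    for c in blobs(im,"board",150):
        r=rect(c,n,.01)
        if 180<r[2]<240 and r[0]<600 and r[1]<0: print(n,"board",r)
print(rel([.487,-.31+.035,.25],-79.8))
```

```text
[ 0.60449156 -0.07599675  0.22888204] [-1.79418018e+02  8.68788409e-02 -9.83968336e+01] 0.07276910600312933 [ 0.30106699  0.74461383 -0.41838097]
scene [600.9 -76.4  41.6  25.6  82.3] -40.3
scene [612.4   1.7  41.7  25.4  81.2] 38.6
scene [569.5 254.2  41.   24.4  86.1] 282.2
scene board [ 488.8 -312.   209.6   98.2  -79.8]
side [435.1 367.3  40.9  25.1  65.8] 374.4
side [562.4 263.1  40.4  24.7  81.8] 289.9
side [425.1  75.6  39.5  25.2 -64.4] 84.4
side [614.2   1.6  39.8  24.4  81.1] 38.8
side [602.9 -76.   39.5  24.6  82.9] -39.6
side board [ 484.5 -305.3  218.1   90.8  -79.8]
(array([214.2,  85.4, -25.4]), np.float64(-18.632421004243085))
```

Full boxes are at −40 and +39 along the tray axis. Next, the board.

Emit:
apply_moves:
  deltas:
    - {"fingers": 87,"delta_pos": [214,85,-25],"angular": [0,0,-18.6]}
    - {"fingers": 87,"delta_pos": [214,85,-25],"angular": [0,0,-18.6]}
    - {"fingers": 87,"delta_pos": [214,85,-25],"angular": [0,0,-18.6]}
    - {"fingers": 87,"delta_pos": [214,85,-25],"angular": [0,0,-18.6]}
    - {"fingers": 87,"delta_pos": [214,85,-25],"angular": [0,0,-18.6]}
    - {"fingers": 87,"delta_pos": [214,85,-25],"angular": [0,0,-18.6]}
    - {"fingers": 87,"delta_pos": [214,85,-25],"angular": [0,0,-18.6]}
    - {"fingers": 87,"delta_pos": [214,85,-25],"angular": [0,0,-18.6]}

```text
clock: 27.7
tool_pos: [0.4861, -0.2743, 0.2455]
orientation: [179.9, 0.1, -79.8]
force: [-0.2, 0.6, -0.5]
opening: 0.0868
gripper_force: 0.0
```

Run:
```python
from h import *
o=ctrl.get_obs();print(o['tool_pos'],o['orientation'],o['opening'])
im=ctrl.snapshot("wrist");cv2.imwrite("pics/w2.png",im[:,:,::-1])
for k in("board","tray"):
    for c in blobs(im,k,400): print(k,c.reshape(-1,2).mean(0).round(),rect(c,"wrist",.01,o))
```

```text
[ 0.48610928 -0.27432973  0.24552429] [ 1.79911764e+02  5.26658529e-02 -7.98222358e+01] 0.08684323556213339
board [286. 177.] [ 476.9 -284.1   87.4   15.5    9. ]
board [286.  68.] [ 499.6 -409.2   86.5   14.2   10.3]
tray [199. 307.] [564.4 -77.2  70.7  35.7  81.6]
tray [285. 147.] [ 482.  -313.5  206.7   87.6  -79.8]
```

View pics/w2.png

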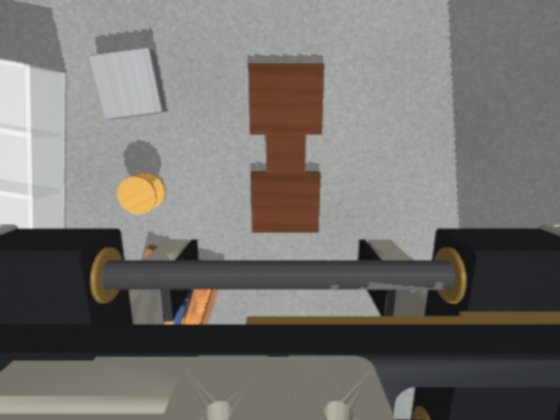

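The wrist view shows the whole board from rows 63 to 232, with its waist at about (286,152). The spool at (140,194) is clear of it. I'll refine the board's position with the two masks combined.

Run:
```python
from h import *
im=cv2.imread("pics/w2.png")[:,:,::-1].copy();o=dict(tool_pos=np.array([.4861,-.2743,.2455]),orientation=[179.91,.05,-79.82])
m=cv2.morphologyEx(mask(im,"board")|mask(im,"tray"),cv2.MORPH_CLOSE,np.ones((3,3),np.uint8))
for c in cv2.findContours(m,cv2.RETR_EXTERNAL,cv2.CHAIN_APPROX_NONE)[0]:
    if cv2.contourArea(c)>5000:
        r=rect(c,"wrist",.01,o);print(r)
# waist rows
a=np.radians(r[4]);u=np.array([np.cos(a),np.sin(a)])
cols=[(np.where(m[y,200:360])[0].min()+200,np.where(m[y,200:360])[0].max()+201,y) for y in range(62,234)]
w=[y for l,r_,y in cols if r_-l<50];print("waist rows",w[0],w[-1]+1)
yc=(w[0]+w[-1]+1)/2;mid=[c for c in cols if c[2]==int(yc)][0];print(mid,ray_plane([[(mid[0]+mid[1])/2,yc],[mid[0],yc],[mid[1],yc]],"wrist",.01,o))
t=r[:2]/1000;print(rel([*t,.10],r[4]))
```

```text
[ 482.1 -314.   207.8   87.8  -79.8]Traceback (most recent call last):
  File "<stdin>", line 9, in <module>
    return umr_minimum(a, axis, None, out, keepdims, initial, where)
ValueError: zero-size array to reduction operation minimum which has no identity
```

```bash
python3 -c "
from h import *
print(rel([.4822,-.314,.06],-79.8))"
```

```text
(array([ 38.5,  11.2, 185.7]), np.float64(0.014102034167279953))
```

Emit:
apply_moves:
  deltas:
    - {"fingers": 80,"delta_pos": [38,11,50],"angular": [0,0,0]}
    - {"fingers": 80,"delta_pos": [38,11,100],"angular": [0,0,0]}
    - {"fingers": 80,"delta_pos": [38,11,150],"angular": [0,0,0]}
    - {"fingers": 80,"delta_pos": [38,11,190],"angular": [0,0,0]}
    - {"fingers": 80,"delta_pos": [38,11,190],"angular": [0,0,0]}
    - {"fingers": 80,"delta_pos": [38,11,190],"angular": [0,0,0]}

```text
clock: 28.35
tool_pos: [0.4824, -0.3137, 0.0567]
orientation: [179.9, 0.0, -79.7]
force: [1.4, 0.2, 1.8]
opening: 0.08
gripper_force: 0.0
```

```bash
python3 -c "
from h import *
o=ctrl.get_obs();print(o['tool_pos'],o['orientation'])
print(rel([.4822,-.314,.003],-79.8))"
```

```text
[ 0.48241058 -0.31367723  0.05666692] [ 1.79857035e+02  2.78088804e-02 -7.97234241e+01]
(array([ 0.3,  0.3, 53.7]), np.float64(0.07657590158264327))
```

Emit:
apply_moves:
  deltas:
    - {"fingers": 80,"delta_pos": [0,0,35],"angular": [0,0,0]}
    - {"fingers": 80,"delta_pos": [0,0,53],"angular": [0,0,0]}
    - {"fingers": 80,"delta_pos": [0,0,53],"angular": [0,0,0]}
    - {"fingers": 80,"delta_pos": [0,0,53],"angular": [0,0,0]}

```text
clock: 28.75
tool_pos: [0.4843, -0.3146, 0.0065]
orientation: [-179.8, -0.1, -79.8]
force: [1.0, -0.4, -0.5]
opening: 0.0802
gripper_force: 0.0
```

Emit:
apply_moves:
  deltas:
    - {"fingers": 42,"delta_pos": [0,0,0],"angular": [0,0,0]}
    - {"fingers": 42,"delta_pos": [0,0,0],"angular": [0,0,0]}
    - {"fingers": 42,"delta_pos": [0,0,0],"angular": [0,0,0]}
    - {"fingers": 42,"delta_pos": [0,0,0],"angular": [0,0,0]}
    - {"fingers": 42,"delta_pos": [0,0,0],"angular": [0,0,0]}
    - {"fingers": 42,"delta_pos": [0,0,0],"angular": [0,0,0]}
    - {"fingers": 42,"delta_pos": [0,0,-30],"angular": [0,0,0]}
    - {"fingers": 42,"delta_pos": [0,0,-70],"angular": [0,0,0]}
    - {"fingers": 42,"delta_pos": [0,0,-100],"angular": [0,0,0]}
    - {"fingers": 42,"delta_pos": [0,0,-100],"angular": [0,0,0]}

```text
clock: 29.75
tool_pos: [0.4846, -0.3151, 0.108]
orientation: [-179.7, -0.2, -79.8]
force: [0.3, -0.2, -0.8]
opening: 0.0493
gripper_force: 30.0
```

Run:
```python
from h import *
o=ctrl.get_obs();print(o['tool_pos'],o['orientation'],o['opening'],o['force'],o['gripper_force'])
print(rel([*TC,.12],TH))
im=ctrl.snapshot("wrist");cv2.imwrite("pics/w3.png",im[:,:,::-1])
```

```text
[ 0.48459886 -0.31514008  0.1079959 ] [-179.65544802   -0.20939227  -79.7842162 ] 0.04932419225044348 [ 0.26369699 -0.24922274 -0.77577098] 29.999520778656006
(array([-252.4, -170.1,  -12. ]), np.float64(18.61578380460037))
```

View pics/w3.png

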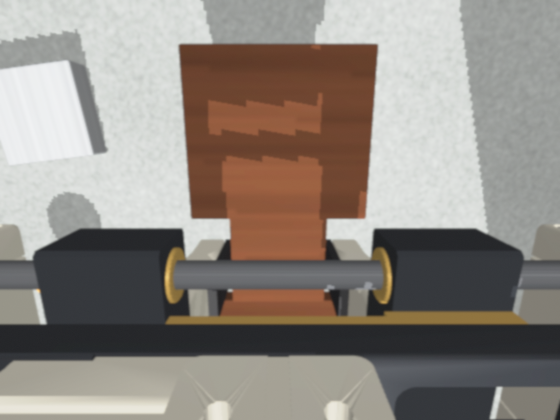

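The wrist view shows the board held at its waist. Its far end spans (181..377, row 44) and its near notch edge is at row 218. I'll check its centring in the grip, its tilt and its level.

Run:
```python
from h import *
p=ctrl.camera_params("wrist");M=p['mount']
def tool(uv,z):
    d=M[:3,:3]@np.array([(uv[0]-p['cx'])/p['fx'],-(uv[1]-p['cy'])/p['fy'],-1]);o=M[:3,3];return (o+d*((z-o[2])/d[2]))*1000
for z in(-.006,):
    for uv in((181,44),(377,44),(191,218),(366,218),(231,218),(327,218)): print(uv,tool(uv,z).round(1))
```

```text
(181, 44) [103.8 -42.6  -6. ]
(377, 44) [103.9  45.7  -6. ]
(191, 218) [ 22.2 -43.8  -6. ]
(366, 218) [22.3 46.6 -6. ]
(231, 218) [ 22.3 -23.1  -6. ]
(327, 218) [22.3 26.5 -6. ]
```

Emit:
apply_moves:
  deltas:
    - {"fingers": 42,"delta_pos": [-252,-170,-5],"angular": [0,0,18.6]}
    - {"fingers": 42,"delta_pos": [-252,-170,-5],"angular": [0,0,18.6]}
    - {"fingers": 42,"delta_pos": [-252,-170,-5],"angular": [0,0,18.6]}
    - {"fingers": 42,"delta_pos": [-252,-170,-5],"angular": [0,0,18.6]}
    - {"fingers": 42,"delta_pos": [-252,-170,-5],"angular": [0,0,18.6]}
    - {"fingers": 42,"delta_pos": [-252,-170,-5],"angular": [0,0,18.6]}
    - {"fingers": 42,"delta_pos": [-252,-170,-5],"angular": [0,0,18.6]}
    - {"fingers": 42,"delta_pos": [-252,-170,-5],"angular": [0,0,18.6]}
    - {"fingers": 42,"delta_pos": [-252,-170,-5],"angular": [0,0,18.6]}

```text
clock: 30.7
tool_pos: [0.6038, -0.0363, 0.1072]
orientation: [179.8, -0.0, -98.4]
force: [-0.8, -0.2, -0.8]
opening: 0.0488
gripper_force: 30.0
```

```bash
python3 -c "
from h import *
o=ctrl.get_obs();print(o['tool_pos'],o['orientation'],o['force'],o['opening'])
print(rel([*TC,.060],TH))"
```

```text
[ 0.60376414 -0.03628363  0.1071699 ] [ 1.79837145e+02 -4.72444579e-02 -9.84053140e+01] [-0.81038002 -0.16637331 -0.82794698] 0.048793181825066485
(array([-0.2, -3.4, 47.2]), np.float64(-0.005313998537815223))
```

Emit:
apply_moves:
  deltas:
    - {"fingers": 42,"delta_pos": [0.5,-3.5,30],"angular": [0,0,0]}
    - {"fingers": 42,"delta_pos": [0.5,-3.5,47],"angular": [0,0,0]}
    - {"fingers": 42,"delta_pos": [0.5,-3.5,47],"angular": [0,0,0]}
    - {"fingers": 42,"delta_pos": [0.5,-3.5,47],"angular": [0,0,0]}
    - {"fingers": 42,"delta_pos": [0.5,-3.5,47],"angular": [0,0,0]}

```text
clock: 31.2
tool_pos: [0.6089, -0.0377, 0.0628]
orientation: [-179.9, 0.0, -98.5]
force: [-0.4, 0.2, -1.9]
opening: 0.0496
gripper_force: 30.0
```

```bash
python3 -c "
from h import *
o=ctrl.get_obs();print(o['tool_pos'],o['orientation'],o['force'],o['moment'],o['opening'])
im=ctrl.snapshot('scene');cv2.imwrite('pics/s3.png',cv2.resize(im[170:290,150:350,::-1],None,fx=3,fy=3,interpolation=cv2.INTER_CUBIC))
print(rel([*TC,.054],TH))"
```

```text
[ 0.60886436 -0.0377343   0.06280207] [-1.79921313e+02  1.66762292e-02 -9.84635115e+01] [-0.4345477   0.15324184 -1.91105137] [ 0.02143416  0.12370386 -0.06606795] 0.049614668540738385
(array([-0.6,  1.9,  9. ]), np.float64(-0.049539081701823307))
```

View pics/s3.png

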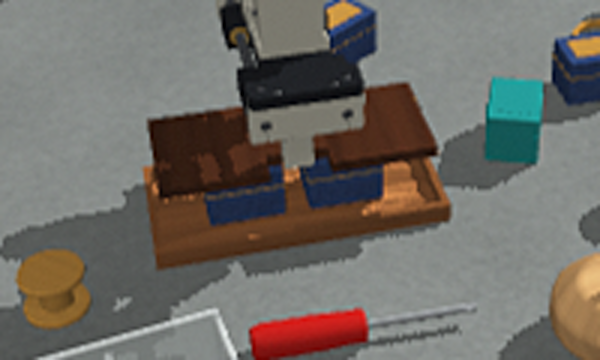

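The view shows the board level just above both blue boxes and aligned with the tray. I'll lower it to contact.

Emit:
apply_moves:
  deltas:
    - {"fingers": 42,"delta_pos": [0,1,3],"angular": [0,0,0]}
    - {"fingers": 42,"delta_pos": [0,1,6],"angular": [0,0,0]}
    - {"fingers": 42,"delta_pos": [0,1,6],"angular": [0,0,0]}
    - {"fingers": 42,"delta_pos": [0,1,6],"angular": [0,0,0]}

```text
clock: 31.65
tool_pos: [0.6073, -0.0369, 0.0557]
orientation: [180.0, -0.0, -98.4]
force: [0.2, -0.2, -1.9]
opening: 0.0492
gripper_force: 30.0
```

Emit:
apply_moves:
  deltas:
    - {"fingers": 42,"delta_pos": [0,0,1.5],"angular": [0,0,0]}
    - {"fingers": 42,"delta_pos": [0,0,1.5],"angular": [0,0,0]}
    - {"fingers": 42,"delta_pos": [0,0,1.5],"angular": [0,0,0]}

```text
clock: 31.95
tool_pos: [0.6076, -0.0368, 0.0552]
orientation: [-180.0, 0.0, -98.4]
force: [-2.7, 0.5, 6.4]
opening: 0.0493
gripper_force: 30.0
```

```bash
python3 -c "
from h import *
o=ctrl.get_obs();print(o['tool_pos'],o['orientation'],o['force'],o['moment'],o['opening'])
print(rel([*TC,.054],TH))"
```

```text
[ 0.60757774 -0.03682464  0.05518102] [-1.79962006e+02  2.73839472e-03 -9.83974317e+01] [-2.66505149  0.5415497   6.39122031] [ 0.26504079  1.12650698 -0.02720135] 0.04934278890469582
(array([-0.2,  0.4,  1.2]), np.float64(0.0025682568051479393))
```

Contact at about 8 N. I'll release and lift to a viewing height.

Emit:
apply_moves:
  deltas:
    - {"fingers": 70,"delta_pos": [0,0,0],"angular": [0,0,0]}
    - {"fingers": 70,"delta_pos": [0,0,0],"angular": [0,0,0]}
    - {"fingers": 70,"delta_pos": [0,0,0],"angular": [0,0,0]}
    - {"fingers": 70,"delta_pos": [0,0,0],"angular": [0,0,0]}
    - {"fingers": 70,"delta_pos": [0,0,-20],"angular": [0,0,0]}
    - {"fingers": 87,"delta_pos": [0,0,-60],"angular": [0,0,0]}
    - {"fingers": 87,"delta_pos": [0,0,-110],"angular": [0,0,0]}
    - {"fingers": 87,"delta_pos": [-35,0,-160],"angular": [0,0,0]}
    - {"fingers": 87,"delta_pos": [-35,0,-210],"angular": [0,0,0]}
    - {"fingers": 87,"delta_pos": [-35,0,-210],"angular": [0,0,0]}

```text
clock: 32.95
tool_pos: [0.6153, -0.0015, 0.2712]
orientation: [-179.4, 0.1, -98.3]
force: [0.2, -0.1, -0.3]
opening: 0.0867
gripper_force: 0.0
```

Emit:
apply_moves:
  deltas:
    - {"fingers": 87,"delta_pos": [0,0,0],"angular": [0,0,0]}
    - {"fingers": 87,"delta_pos": [0,0,0],"angular": [0,0,0]}

```text
clock: 33.15
tool_pos: [0.612, -0.0023, 0.2634]
orientation: [179.9, 0.0, -98.4]
force: [-0.2, 0.4, -0.5]
opening: 0.0871
gripper_force: 0.0
```

Run:
```python
from h import *
o=ctrl.get_obs();print(o['tool_pos'],o['orientation'],o['force'])
im=ctrl.snapshot("wrist");cv2.imwrite("pics/w4.png",im[:,:,::-1])
m=mask(im,"board")
for k in("board","tray"):
    for c in blobs(im,k,400): print(k,c.reshape(-1,2).mean(0).round(),rect(c,"wrist",.061,o))
im=ctrl.snapshot("side")
for c in blobs(im,"lid",60):
    r=rect(c,"side",.045)
    if 34<r[2]<46 and r[0]<640: print(r)
print(rel([.424,.070,.12],-64.3))
```

```text
[ 0.61197267 -0.00232908  0.26335965] [ 1.79942494e+02  6.14159279e-03 -9.84324529e+01] [-0.20972858  0.3871719  -0.51841821]
board [277. 184.] [611.2  -6.9  86.8  13.3  -9.2]
board [276.  67.] [ 592.9 -133.8   86.8   12.4  -10.1]
tray [277. 148.] [607.  -37.  209.1  96.   81.5]
[475.4 378.6  41.2  25.1  66.5]
[563.1 259.1  40.8  24.9  81.8]
[424.5  69.8  39.9  25.4 -64.4]
(array([-44.3, 196.3, 142.4]), np.float64(-34.148858727819245))
```

View pics/w4.png

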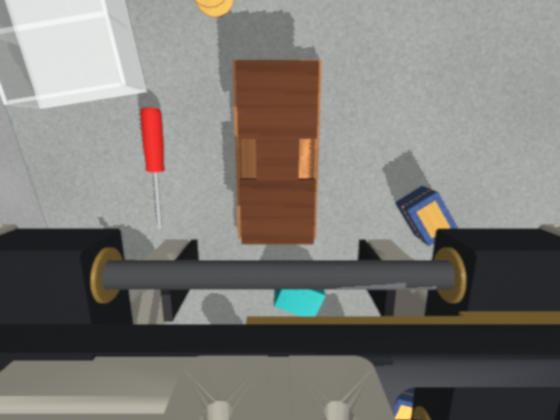

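The wrist view shows the board square on the tray, measured at (607,-37) with heading 81.5°. The knock moved box 3 to about (475,379), and it is still upright. Now box 1.

Emit:
apply_moves:
  deltas:
    - {"fingers": 87,"delta_pos": [-44,196,142],"angular": [0,0,-34.1]}
    - {"fingers": 87,"delta_pos": [-44,196,142],"angular": [0,0,-34.1]}
    - {"fingers": 87,"delta_pos": [-44,196,142],"angular": [0,0,-34.1]}
    - {"fingers": 87,"delta_pos": [-44,196,142],"angular": [0,0,-34.1]}
    - {"fingers": 87,"delta_pos": [-44,196,142],"angular": [0,0,-34.1]}
    - {"fingers": 87,"delta_pos": [-44,196,142],"angular": [0,0,-34.1]}
    - {"fingers": 87,"delta_pos": [-44,196,142],"angular": [0,0,-34.1]}
    - {"fingers": 87,"delta_pos": [-44,196,142],"angular": [0,0,-34.1]}

```text
clock: 34.05
tool_pos: [0.4258, 0.0701, 0.1224]
orientation: [-180.0, -0.0, -64.3]
force: [1.3, -0.9, -0.0]
opening: 0.0875
gripper_force: 0.0
```

```bash
python3 -c "
from h import *
o=ctrl.get_obs();print(o['tool_pos'],o['orientation'])
print(rel([.4245,.070,.014],-64.3))"
```

```text
[0.42583982 0.07005557 0.12237605] [-1.79980540e+02 -1.68564208e-02 -6.43205540e+01]
(array([ -0.5,   1.2, 108.4]), np.float64(-0.02055400301539123))
```

Emit:
apply_moves:
  deltas:
    - {"fingers": 87,"delta_pos": [0,1,45],"angular": [0,0,0]}
    - {"fingers": 87,"delta_pos": [0,1,90],"angular": [0,0,0]}
    - {"fingers": 87,"delta_pos": [0,1,108],"angular": [0,0,0]}
    - {"fingers": 87,"delta_pos": [0,1,108],"angular": [0,0,0]}
    - {"fingers": 36,"delta_pos": [0,1,108],"angular": [0,0,0]}
    - {"fingers": 36,"delta_pos": [0,1,108],"angular": [0,0,0]}
    - {"fingers": 36,"delta_pos": [0,1,108],"angular": [0,0,0]}
    - {"fingers": 36,"delta_pos": [0,1,108],"angular": [0,0,0]}
    - {"fingers": 36,"delta_pos": [0,1,108],"angular": [0,0,0]}
    - {"fingers": 36,"delta_pos": [0,1,108],"angular": [0,0,0]}

```text
clock: 35.05
tool_pos: [0.4243, 0.0696, 0.0146]
orientation: [-180.0, 0.0, -64.3]
force: [-1.0, -0.5, 0.9]
opening: 0.0449
gripper_force: 0.4
```

Emit:
apply_moves:
  deltas:
    - {"fingers": 36,"delta_pos": [0,0,-30],"angular": [0,0,0]}
    - {"fingers": 36,"delta_pos": [0,0,-75],"angular": [0,0,0]}
    - {"fingers": 36,"delta_pos": [0,0,-120],"angular": [0,0,0]}
    - {"fingers": 36,"delta_pos": [0,0,-130],"angular": [0,0,0]}
    - {"fingers": 36,"delta_pos": [0,0,-130],"angular": [0,0,0]}

```text
clock: 35.55
tool_pos: [0.4251, 0.0702, 0.1461]
orientation: [-179.7, 0.0, -64.3]
force: [-0.5, 1.0, -1.2]
opening: 0.0438
gripper_force: 30.0
```

```bash
python3 -c "
from h import *
o=ctrl.get_obs();print(o['tool_pos'],o['orientation'],o['force'],o['opening'])
for s in(-.066,0,.066): print(rel([*tray(s),.14],TH))"
```

```text
[0.42513836 0.07023038 0.14610031] [-1.79727748e+02  4.68887271e-02 -6.43156610e+01] [-0.52002865  0.95594964 -1.2309775 ] 0.04377423225007181
(array([229.8, -80.8,   6.1]), np.float64(34.08433902742695))
(array([ 175.2, -117.8,    6.1]), np.float64(34.08433902742695))
(array([ 120.5, -154.8,    6.1]), np.float64(34.08433902742695))
```

Emit:
apply_moves:
  deltas:
    - {"fingers": 36,"delta_pos": [230,-81,4],"angular": [0,0,34.1]}
    - {"fingers": 36,"delta_pos": [230,-81,4],"angular": [0,0,34.1]}
    - {"fingers": 36,"delta_pos": [230,-81,4],"angular": [0,0,34.1]}
    - {"fingers": 36,"delta_pos": [230,-81,4],"angular": [0,0,34.1]}
    - {"fingers": 36,"delta_pos": [230,-81,4],"angular": [0,0,34.1]}
    - {"fingers": 36,"delta_pos": [230,-81,4],"angular": [0,0,34.1]}
    - {"fingers": 36,"delta_pos": [230,-81,4],"angular": [0,0,34.1]}
    - {"fingers": 36,"delta_pos": [230,-81,4],"angular": [0,0,34.1]}

```text
clock: 36.35
tool_pos: [0.5955, -0.1024, 0.1386]
orientation: [179.8, -0.0, -98.4]
force: [0.0, -0.3, -0.9]
opening: 0.0439
gripper_force: 30.0
```

```bash
python3 -c "
from h import *
o=ctrl.get_obs();print(o['tool_pos'],o['orientation'],o['force'],o['opening'])
print(rel([*tray(-.066),.0755],TH))"
```

```text
[ 0.59546691 -0.10238908  0.1386094 ] [ 1.79840708e+02 -2.09132364e-02 -9.84232974e+01] [ 0.04799552 -0.31224962 -0.88670555] 0.04385794326638954
(array([-0.8, -2. , 63.1]), np.float64(-0.02329736249424741))
```

Emit:
apply_moves:
  deltas:
    - {"fingers": 36,"delta_pos": [-1,-2,35],"angular": [0,0,0]}
    - {"fingers": 36,"delta_pos": [-1,-2,54],"angular": [0,0,0]}
    - {"fingers": 36,"delta_pos": [-1,-2,62.5],"angular": [0,0,0]}
    - {"fingers": 36,"delta_pos": [-1,-2,62.5],"angular": [0,0,0]}
    - {"fingers": 36,"delta_pos": [-1,-2,62.5],"angular": [0,0,0]}

```text
clock: 36.85
tool_pos: [0.5992, -0.1014, 0.0786]
orientation: [-179.9, 0.0, -98.4]
force: [0.1, 0.2, -0.3]
opening: 0.0438
gripper_force: 30.0
```

```bash
python3 -c "
from h import *
o=ctrl.get_obs();print(o['tool_pos'],o['force'],rel([*tray(-.066),.0755],TH))"
```

```text
[ 0.59918297 -0.10141058  0.07858358] [ 0.07111354  0.20581075 -0.32037035] (array([0.7, 1.5, 3.1]), np.float64(0.04184303630466957))
```

Emit:
apply_moves:
  deltas:
    - {"fingers": 36,"delta_pos": [0,0,1],"angular": [0,0,0]}
    - {"fingers": 36,"delta_pos": [0,0,1],"angular": [0,0,0]}
    - {"fingers": 36,"delta_pos": [0,0,1],"angular": [0,0,0]}

```text
clock: 37.15
tool_pos: [0.5992, -0.102, 0.0772]
orientation: [-180.0, 0.0, -98.4]
force: [0.0, 0.4, -1.0]
opening: 0.0438
gripper_force: 30.0
```

Emit:
apply_moves:
  deltas:
    - {"fingers": 64,"delta_pos": [0,0,0],"angular": [0,0,0]}
    - {"fingers": 64,"delta_pos": [0,0,0],"angular": [0,0,0]}
    - {"fingers": 64,"delta_pos": [0,0,0],"angular": [0,0,0]}
    - {"fingers": 64,"delta_pos": [0,0,-35],"angular": [0,0,0]}
    - {"fingers": 87,"delta_pos": [0,0,-80],"angular": [0,0,0]}
    - {"fingers": 87,"delta_pos": [0,0,-80],"angular": [0,0,0]}
    - {"fingers": 87,"delta_pos": [0,0,-80],"angular": [0,0,0]}

```text
clock: 37.85
tool_pos: [0.5997, -0.1019, 0.1581]
orientation: [-179.8, 0.1, -98.4]
force: [-0.5, 1.2, -0.8]
opening: 0.0825
gripper_force: 0.0
```

Run:
```python
from h import *
o=ctrl.get_obs();print(o['tool_pos'],o['orientation'],o['force'],o['opening'])
for n in("side","scene"):
  im=ctrl.snapshot(n)
  for c in blobs(im,"lid",60):
    r=rect(c,n,.106) if ray_plane(c.reshape(-1,2).mean(0),n,.106)[0,1]<.03 else rect(c,n,.045)
    if 33<r[2]<46 and r[0]<640: print(n,r)
print(rel([.563,.2592,.14],82.5), tray(-.066))
```

```text
[ 0.59965728 -0.10191493  0.15813913] [-1.79833610e+02  5.69635019e-02 -9.84304678e+01] [-0.52302542  1.21253566 -0.81577046] 0.0825339291630371
side [475.4 378.6  41.2  25.1  66.5]
side [563.1 259.1  40.8  24.9  81.8]
side [ 599.8 -101.1   39.1   24.8   81.3]
scene [ 597.5 -101.4   41.6   25.6   81.4]
scene [561.6 259.5  41.5  24.7  86.1]
(array([-352.1,   87.9,   16. ]), np.float64(-0.9414329166883135)) [ 0.59755852 -0.10189197]
```

Box 1 stands on the board as planned. Now box 4.

Emit:
apply_moves:
  deltas:
    - {"fingers": 87,"delta_pos": [-352,88,30],"angular": [0,0,-1.3]}
    - {"fingers": 87,"delta_pos": [-352,88,30],"angular": [0,0,-1.3]}
    - {"fingers": 87,"delta_pos": [-352,88,30],"angular": [0,0,-1.3]}
    - {"fingers": 87,"delta_pos": [-352,88,30],"angular": [0,0,-1.3]}
    - {"fingers": 87,"delta_pos": [-352,88,30],"angular": [0,0,-1.3]}
    - {"fingers": 87,"delta_pos": [-352,88,30],"angular": [0,0,-1.3]}
    - {"fingers": 87,"delta_pos": [-352,88,30],"angular": [0,0,-1.3]}
    - {"fingers": 87,"delta_pos": [-352,88,30],"angular": [0,0,-1.3]}
    - {"fingers": 87,"delta_pos": [-352,88,30],"angular": [0,0,-1.3]}

```text
clock: 38.85
tool_pos: [0.5623, 0.2608, 0.1248]
orientation: [179.9, -0.1, -97.0]
force: [0.5, -0.2, -0.3]
opening: 0.087
gripper_force: 0.0
```

```bash
python3 -c "
from h import *
o=ctrl.get_obs();print(o['tool_pos'],o['orientation'])
print(rel([.5625,.2585,.014],82.9))"
```

```text
[0.56231019 0.26081148 0.12476459] [ 1.79881580e+02 -1.23072478e-01 -9.69536511e+01]
(array([  2.3,  -0.5, 110.8]), np.float64(0.14634888920198819))
```

Emit:
apply_moves:
  deltas:
    - {"fingers": 87,"delta_pos": [2,0,45],"angular": [0,0,0]}
    - {"fingers": 87,"delta_pos": [2,0,92],"angular": [0,0,0]}
    - {"fingers": 87,"delta_pos": [2,0,111],"angular": [0,0,0]}
    - {"fingers": 87,"delta_pos": [2,0,111],"angular": [0,0,0]}
    - {"fingers": 36,"delta_pos": [2,0,111],"angular": [0,0,0]}
    - {"fingers": 36,"delta_pos": [2,0,111],"angular": [0,0,0]}
    - {"fingers": 36,"delta_pos": [2,0,111],"angular": [0,0,0]}
    - {"fingers": 36,"delta_pos": [2,0,111],"angular": [0,0,0]}
    - {"fingers": 36,"delta_pos": [2,0,111],"angular": [0,0,0]}
    - {"fingers": 36,"delta_pos": [2,0,111],"angular": [0,0,0]}

```text
clock: 39.85
tool_pos: [0.5633, 0.2572, 0.0162]
orientation: [-180.0, 0.0, -97.1]
force: [-0.4, -1.0, 1.1]
opening: 0.0447
gripper_force: 0.3
```

Emit:
apply_moves:
  deltas:
    - {"fingers": 36,"delta_pos": [0,0,-30],"angular": [0,0,0]}
    - {"fingers": 36,"delta_pos": [0,0,-75],"angular": [0,0,0]}
    - {"fingers": 36,"delta_pos": [0,0,-120],"angular": [0,0,0]}
    - {"fingers": 36,"delta_pos": [0,0,-130],"angular": [0,0,0]}
    - {"fingers": 36,"delta_pos": [0,0,-130],"angular": [0,0,0]}

```text
clock: 40.35
tool_pos: [0.5641, 0.2579, 0.1482]
orientation: [-179.8, 0.2, -97.1]
force: [0.2, -0.3, -1.7]
opening: 0.0434
gripper_force: 30.0
```

```bash
python3 -c "
from h import *
o=ctrl.get_obs();print(o['tool_pos'],o['orientation'],o['force'],o['opening'])
for s in(-.066,0,.066): print(rel([*tray(s),.14],TH))"
```

```text
[0.56410155 0.25793847 0.14822391] [-179.8208431     0.20030256  -97.11244804] [ 0.17084865 -0.33083321 -1.72910061] 0.04338245658582217
(array([352.9, -77.8,   8.2]), np.float64(1.2875519649918488))
(array([286.9, -79.2,   8.2]), np.float64(1.2875519649918488))
(array([221. , -80.7,   8.2]), np.float64(1.2875519649918488))
```

Emit:
apply_moves:
  deltas:
    - {"fingers": 36,"delta_pos": [221,-81,5],"angular": [0,0,1.3]}
    - {"fingers": 36,"delta_pos": [221,-81,5],"angular": [0,0,1.3]}
    - {"fingers": 36,"delta_pos": [221,-81,5],"angular": [0,0,1.3]}
    - {"fingers": 36,"delta_pos": [221,-81,5],"angular": [0,0,1.3]}
    - {"fingers": 36,"delta_pos": [221,-81,5],"angular": [0,0,1.3]}
    - {"fingers": 36,"delta_pos": [221,-81,5],"angular": [0,0,1.3]}
    - {"fingers": 36,"delta_pos": [221,-81,5],"angular": [0,0,1.3]}
    - {"fingers": 36,"delta_pos": [221,-81,5],"angular": [0,0,1.3]}

```text
clock: 41.15
tool_pos: [0.6155, 0.0282, 0.1395]
orientation: [179.9, -0.0, -98.4]
force: [-0.7, -0.1, -0.9]
opening: 0.0436
gripper_force: 30.0
```

```bash
python3 -c "
from h import *
o=ctrl.get_obs();print(o['tool_pos'],o['orientation'],o['force'],o['opening'])
print(rel([*tray(.066),.078],TH))"
```

```text
[0.61548685 0.02816986 0.13947258] [ 1.79896754e+02 -3.52901376e-02 -9.84144777e+01] [-0.73161094 -0.14038848 -0.85277649] 0.04358483787079604
(array([-0.7, -1.3, 61.5]), np.float64(-0.014477699095209573))
```

Emit:
apply_moves:
  deltas:
    - {"fingers": 36,"delta_pos": [-1,-1,35],"angular": [0,0,0]}
    - {"fingers": 36,"delta_pos": [-1,-1,54],"angular": [0,0,0]}
    - {"fingers": 36,"delta_pos": [-1,-1,63],"angular": [0,0,0]}
    - {"fingers": 36,"delta_pos": [-1,-1,63],"angular": [0,0,0]}
    - {"fingers": 36,"delta_pos": [-1,-1,63],"angular": [0,0,0]}
    - {"fingers": 36,"delta_pos": [-1,-1,63],"angular": [0,0,0]}
    - {"fingers": 36,"delta_pos": [-1,-1,63],"angular": [0,0,0]}

```text
clock: 41.85
tool_pos: [0.6175, 0.029, 0.078]
orientation: [-180.0, 0.0, -98.4]
force: [-0.2, 0.5, -1.2]
opening: 0.0439
gripper_force: 30.0
```

```bash
python3 -c "
from h import *
o=ctrl.get_obs();print(o['tool_pos'],o['force'],rel([*tray(.066),.0775],TH))"
```

```text
[0.61746491 0.02900934 0.07801471] [-0.24933174  0.51478267 -1.2368241 ] (array([0.4, 0.6, 0.5]), np.float64(0.00227600750071133))
```

Within 1 mm of the board. Release, then go to box 3 at its new place.

Emit:
apply_moves:
  deltas:
    - {"fingers": 36,"delta_pos": [0,0,0.5],"angular": [0,0,0]}
    - {"fingers": 64,"delta_pos": [0,0,0.5],"angular": [0,0,0]}
    - {"fingers": 64,"delta_pos": [0,0,0.5],"angular": [0,0,0]}
    - {"fingers": 64,"delta_pos": [0,0,0.5],"angular": [0,0,0]}
    - {"fingers": 64,"delta_pos": [0,0,-35],"angular": [0,0,0]}
    - {"fingers": 87,"delta_pos": [0,0,-80],"angular": [0,0,0]}
    - {"fingers": 87,"delta_pos": [0,0,-80],"angular": [0,0,0]}
    - {"fingers": 87,"delta_pos": [0,0,-80],"angular": [0,0,0]}

```text
clock: 42.65
tool_pos: [0.6181, 0.0288, 0.1594]
orientation: [-179.8, 0.1, -98.4]
force: [-0.7, 0.2, -1.0]
opening: 0.0821
gripper_force: 0.0
```

Run:
```python
from h import *
o=ctrl.get_obs();print(o['tool_pos'],o['orientation'],o['force'],o['opening'])
for n in("side","scene"):
  im=ctrl.snapshot(n)
  for c in blobs(im,"lid",60):
    r=rect(c,n,.106) if ray_plane(c.reshape(-1,2).mean(0),n,.106)[0,1]<.1 else rect(c,n,.045)
    if 30<r[2]<46 and r[0]<640: print(n,r)
print(rel([.475,.3785,.12],66.5), tray(.066))
```

```text
[0.61809478 0.02884864 0.15937262] [-1.79830877e+02  9.75540349e-02 -9.84296807e+01] [-0.73535584  0.18407065 -1.0463632 ] 0.0821021283720756
side [475.4 378.6  41.2  25.1  66.5]
side [618.2  31.2  40.   24.1  82.2]
scene [ 598.  -101.2   40.2   23.6   83.3]
scene [616.3  31.3  41.5  25.5  82.6]
(array([-325.4,  191.6,   37.2]), np.float64(15.059433152454233)) [0.61684148 0.02869197]
```

Emit:
apply_moves:
  deltas:
    - {"fingers": 87,"delta_pos": [-325,191,33],"angular": [0,0,15]}
    - {"fingers": 87,"delta_pos": [-325,191,33],"angular": [0,0,15]}
    - {"fingers": 87,"delta_pos": [-325,191,33],"angular": [0,0,15]}
    - {"fingers": 87,"delta_pos": [-325,191,33],"angular": [0,0,15]}
    - {"fingers": 87,"delta_pos": [-325,191,33],"angular": [0,0,15]}
    - {"fingers": 87,"delta_pos": [-325,191,33],"angular": [0,0,15]}
    - {"fingers": 87,"delta_pos": [-325,191,33],"angular": [0,0,15]}
    - {"fingers": 87,"delta_pos": [-325,191,33],"angular": [0,0,15]}
    - {"fingers": 87,"delta_pos": [-325,191,33],"angular": [0,0,15]}
    - {"fingers": 87,"delta_pos": [-325,191,33],"angular": [0,0,15]}

```text
clock: 43.75
tool_pos: [0.475, 0.3781, 0.1232]
orientation: [180.0, -0.2, -113.3]
force: [-0.8, -0.1, 0.0]
opening: 0.0869
gripper_force: 0.0
```

```bash
python3 -c "
from h import *
o=ctrl.get_obs();print(o['tool_pos'],o['orientation'])
print(rel([.475,.3785,.014],66.5))"
```

```text
[0.47497757 0.37812633 0.12321734] [ 1.79965935e+02 -1.56049279e-01 -1.13326335e+02]
(array([-4.000e-01,  1.000e-01,  1.092e+02]), np.float64(0.17366521484245823))
```

Emit:
apply_moves:
  deltas:
    - {"fingers": 87,"delta_pos": [0,0,45],"angular": [0,0,0]}
    - {"fingers": 87,"delta_pos": [0,0,92],"angular": [0,0,0]}
    - {"fingers": 87,"delta_pos": [0,0,109],"angular": [0,0,0]}
    - {"fingers": 87,"delta_pos": [0,0,109],"angular": [0,0,0]}
    - {"fingers": 36,"delta_pos": [0,0,109],"angular": [0,0,0]}
    - {"fingers": 36,"delta_pos": [0,0,109],"angular": [0,0,0]}
    - {"fingers": 36,"delta_pos": [0,0,109],"angular": [0,0,0]}
    - {"fingers": 36,"delta_pos": [0,0,109],"angular": [0,0,0]}
    - {"fingers": 36,"delta_pos": [0,0,109],"angular": [0,0,0]}
    - {"fingers": 36,"delta_pos": [0,0,109],"angular": [0,0,0]}

```text
clock: 44.75
tool_pos: [0.476, 0.3782, 0.0162]
orientation: [-180.0, 0.0, -113.4]
force: [-1.0, 0.4, 0.4]
opening: 0.0446
gripper_force: 0.4
```

Emit:
apply_moves:
  deltas:
    - {"fingers": 36,"delta_pos": [0,0,-30],"angular": [0,0,0]}
    - {"fingers": 36,"delta_pos": [0,0,-75],"angular": [0,0,0]}
    - {"fingers": 36,"delta_pos": [0,0,-120],"angular": [0,0,0]}
    - {"fingers": 36,"delta_pos": [0,0,-150],"angular": [0,0,0]}
    - {"fingers": 36,"delta_pos": [0,0,-150],"angular": [0,0,0]}
    - {"fingers": 36,"delta_pos": [0,0,-150],"angular": [0,0,0]}

```text
clock: 45.35
tool_pos: [0.4758, 0.3783, 0.1664]
orientation: [180.0, 0.1, -113.4]
force: [0.1, 0.2, -2.1]
opening: 0.044
gripper_force: 30.0
```

```bash
python3 -c "
from h import *
o=ctrl.get_obs();print(o['tool_pos'],o['orientation'],o['force'],o['opening'])
print(rel([*tray(.001),.165],TH))
im=ctrl.snapshot('scene')
for c in blobs(im,'lid',60):
    r=rect(c,'scene',.106)
    if 30<r[2]<46 and r[0]<640: print(r)
im=ctrl.snapshot('side')
for c in blobs(im,'lid',60):
    r=rect(c,'side',.106)
    if 30<r[2]<46 and r[0]<640: print(r)
"
```

```text
[0.47583868 0.37825718 0.16637154] [ 1.79992472e+02  9.35171427e-02 -1.13429144e+02] [ 0.06060113  0.19517442 -2.12606904] 0.04396193441078214
(array([ 327.5, -285.2,    1.4]), np.float64(-15.029144019143303))
[ 597.7 -101.1   40.2   24.1   83.3]
[617.2  31.6  41.   23.5  80.4]
[618.2  31.2  40.   24.1  82.2]
[ 600.  -100.8   39.8   24.5   81.4]
```

Emit:
apply_moves:
  deltas:
    - {"fingers": 36,"delta_pos": [328,-285,0],"angular": [0,0,-15]}
    - {"fingers": 36,"delta_pos": [328,-285,0],"angular": [0,0,-15]}
    - {"fingers": 36,"delta_pos": [328,-285,0],"angular": [0,0,-15]}
    - {"fingers": 36,"delta_pos": [328,-285,0],"angular": [0,0,-15]}
    - {"fingers": 36,"delta_pos": [328,-285,0],"angular": [0,0,-15]}
    - {"fingers": 36,"delta_pos": [328,-285,0],"angular": [0,0,-15]}
    - {"fingers": 36,"delta_pos": [328,-285,0],"angular": [0,0,-15]}
    - {"fingers": 36,"delta_pos": [328,-285,0],"angular": [0,0,-15]}
    - {"fingers": 36,"delta_pos": [328,-285,0],"angular": [0,0,-15]}
    - {"fingers": 36,"delta_pos": [328,-285,0],"angular": [0,0,-15]}

```text
clock: 46.45
tool_pos: [0.6069, -0.0403, 0.1635]
orientation: [179.8, -0.1, -98.7]
force: [-0.0, 0.4, 0.1]
opening: 0.0442
gripper_force: 30.0
```

Emit:
apply_moves:
  deltas:
    - {"fingers": 36,"delta_pos": [0,0,0],"angular": [0,0,0]}
    - {"fingers": 36,"delta_pos": [0,0,0],"angular": [0,0,0]}

```text
clock: 46.65
tool_pos: [0.6065, -0.0358, 0.1647]
orientation: [179.9, -0.0, -98.4]
force: [-0.3, 0.4, -1.0]
opening: 0.044
gripper_force: 30.0
```

```bash
python3 -c "
from h import *
o=ctrl.get_obs();print(o['tool_pos'],o['orientation'],o['force'],o['opening'])
print(rel([*tray(.001),.078],TH))"
```

```text
[ 0.60646965 -0.03577164  0.1646758 ] [ 1.79895441e+02 -2.95281578e-02 -9.84125615e+01] [-0.33314409  0.43620805 -0.9519313 ] 0.04400424345728443
(array([-0.3, -0.8, 86.7]), np.float64(-0.012561542997673314))
```

Emit:
apply_moves:
  deltas:
    - {"fingers": 36,"delta_pos": [0,-1,30],"angular": [0,0,0]}
    - {"fingers": 36,"delta_pos": [0,-1,60],"angular": [0,0,0]}
    - {"fingers": 36,"delta_pos": [0,-1,78],"angular": [0,0,0]}
    - {"fingers": 36,"delta_pos": [0,-1,87],"angular": [0,0,0]}
    - {"fingers": 36,"delta_pos": [0,-1,87],"angular": [0,0,0]}
    - {"fingers": 36,"delta_pos": [0,-1,87],"angular": [0,0,0]}
    - {"fingers": 36,"delta_pos": [0,-1,87],"angular": [0,0,0]}

```text
clock: 47.35
tool_pos: [0.6085, -0.0357, 0.0794]
orientation: [-179.9, 0.0, -98.4]
force: [0.0, 0.2, -0.5]
opening: 0.044
gripper_force: 30.0
```

```bash
python3 -c "
from h import *
o=ctrl.get_obs();print(o['tool_pos'],o['force'],rel([*tray(.001),.0775],TH))"
```

```text
[ 0.6085465  -0.03573941  0.07943885] [ 0.04351614  0.16953196 -0.54015423] (array([0. , 1.2, 1.9]), np.float64(0.022402251230516868))
```

Lower the rest, release, and back away for a final look.

Emit:
apply_moves:
  deltas:
    - {"fingers": 36,"delta_pos": [0,1,1.5],"angular": [0,0,0]}
    - {"fingers": 36,"delta_pos": [0,1,1.5],"angular": [0,0,0]}
    - {"fingers": 36,"delta_pos": [0,1,1.5],"angular": [0,0,0]}
    - {"fingers": 64,"delta_pos": [0,1,1.5],"angular": [0,0,0]}
    - {"fingers": 64,"delta_pos": [0,1,1.5],"angular": [0,0,0]}
    - {"fingers": 64,"delta_pos": [0,1,1.5],"angular": [0,0,0]}
    - {"fingers": 64,"delta_pos": [0,1,-35],"angular": [0,0,0]}
    - {"fingers": 80,"delta_pos": [0,1,-80],"angular": [0,0,0]}
    - {"fingers": 80,"delta_pos": [0,1,-130],"angular": [0,0,0]}
    - {"fingers": 80,"delta_pos": [0,0,-180],"angular": [0,0,0]}

```text
clock: 48.35
tool_pos: [0.6076, -0.0365, 0.2607]
orientation: [180.0, -0.0, -98.4]
force: [1.5, 0.0, -1.2]
opening: 0.0789
gripper_force: 0.0
```

Emit:
apply_moves:
  deltas:
    - {"fingers": 80,"delta_pos": [150,100,0],"angular": [0,0,0]}
    - {"fingers": 80,"delta_pos": [150,100,0],"angular": [0,0,0]}
    - {"fingers": 80,"delta_pos": [150,100,0],"angular": [0,0,0]}
    - {"fingers": 80,"delta_pos": [150,100,0],"angular": [0,0,0]}
    - {"fingers": 80,"delta_pos": [150,100,0],"angular": [0,0,0]}
    - {"fingers": 80,"delta_pos": [150,100,0],"angular": [0,0,0]}

```text
clock: 48.95
tool_pos: [0.487, -0.1706, 0.2592]
orientation: [-179.9, 0.0, -98.5]
force: [0.4, 0.1, 1.0]
opening: 0.0801
gripper_force: 0.0
```

Run:
```python
from h import *
o=ctrl.get_obs();print(o['tool_pos'],o['force'])
ims=[]
for n in("side","scene"):
  im=ctrl.snapshot(n);ims.append(im)
  for c in blobs(im,"lid",60):
    r=rect(c,n,.106)
    if 30<r[2]<46 and r[0]<640: print(n,r)
cv2.imwrite("pics/fin.png",np.vstack([cv2.resize(i,(800,300),interpolation=cv2.INTER_CUBIC) for i in(ims[0][120:255,170:530],ims[1][140:290,130:530])])[:,:,::-1])
```

```text
[ 0.4869886  -0.17058547  0.25923766] [0.37290363 0.06292307 1.04767677]
side [617.8  31.2  40.   24.3  81.3]
side [607.6 -35.3  39.9  24.5  81.3]
side [ 599.9 -100.8   39.8   24.7   81.4]
scene [ 597.4 -100.9   40.8   25.6   82.1]
scene [605.3 -35.6  41.1  25.7  81. ]
scene [616.3  31.3  41.5  25.5  82.6]
```

View pics/fin.png

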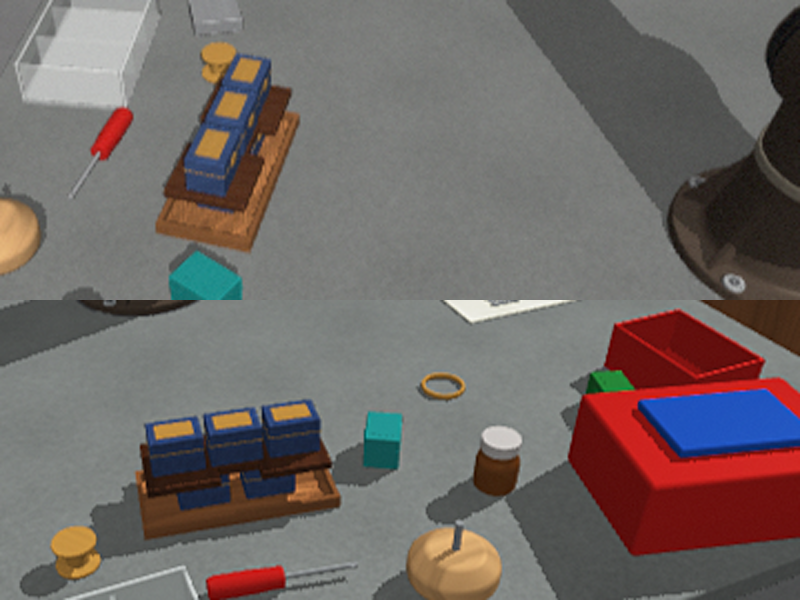

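Both views show three upright boxes on the level board, two full ones below it in the tray, and the spool, jar, bangle and turquoise box undisturbed. I'll hand it in.

```bash
python3 -c "
from plant import ctrl
print(ctrl.close_job())"
```

```text
the job is handed in; nothing more can be done
None
```

I handed the job in with the two full boxes standing on the tray floor, the separator board level and centred over them, and the three empty boxes upright on the board; only five boxes were in view, and the judging result was not shown.

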